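# Stand the reference tile before a reader and hold its sprung lid at the mark

### The arm

A 7-joint arm with a two-finger parallel gripper is mounted at the origin on a cart in front of the work surface, level with it; the furniture and walls round the work are solid. World frame = base frame: x ahead of the robot, y to its left, z up, the work surface at z = 0. Lengths are in mm, angles in rad, forces in N, time in s.
With the tool pointing down it reaches from about 400 to 875 mm from the base axis. Payload 4.4 kg.
Tool frame: the origin (TCP) lies on the centre line of the jaws, within the pads' length; the fingertips stand 25 mm ahead of it and the grasp point (between the pads) lies 6 mm ahead of it (ctrl.finger_overhang is the distance from the TCP to the fingertips, in mm); z points along the fingers, y is the line along which they close (so a half turn about z gives the same grasp; the last joint's range is limited). The gripper opens to 85 mm and grips with 20 to 120 N. Pads are 22 mm wide; open, the fingers measure 114 mm over their backs; the gripper's body (76 mm by 85 mm) begins 54 mm behind the grasp point. The pads swing forward as they close: fully open they stand 13 mm farther back than shut.
Start: joints at [1.061, 0.628, 0.038, 1.517, -0.027, 0.996, -0.02], TCP at [279.122, -587.034, 224.413] pointing down, gripper open.
Joint ranges: [-3.06, 3.06], [-0.37, 2.12], [-1.25, 1.32], [0.18, 2.47], [-1.1, 4.24], [0.23, 1.98], [-2.94, 2.94]. Speed limits (rad/s): [2.57, 2.57, 3.14, 3.14, 3.14, 3.14, 3.14].

### API

Orientations are given as [roll, pitch, yaw] about the fixed x, y, z axes, in that order (R = Rz(yaw) Ry(pitch) Rx(roll)).
In Python, from cell import ctrl gives the robot as it stands. The module is installed in compiled form; this text tells all that it offers.
- The arm moves only by the tool play_rows, never from a script. Its argument "targets" is a list of rows, each a list of 5 numbers: the closure, from 0 (fully open) to 1 (shut), then the shift along the tool's x, y, z in cm, then the turn about the tool's z in degrees. In form: [[gripper, dx, dy, dz, spin], ...]. A call has 1 to 10 rows; each row is the pose to reach, as a shift and turn from the pose commanded when the call began, along the tool's axes at that moment; what a row does not reach only later rows make up. A row lasts 1/10 s, in which the tool goes at most 50 mm and 8.59 degrees, less where a joint would pass 70% of its speed; a pose out of reach is approached as far as the arm can. A call with a gripper value outside its range is refused whole. The fingers move at their own pace and stop on an object; the grip force is fixed at half the most. Time passes only in rows, so rows that repeat a pose let the fingers close. It gives the time, the measured TCP pose, the force, the opening and the grip force at its end, in the units of the state.
- ctrl.read_state(): the state, without advancing time (a new reading comes with each control period).
- ctrl.get_image(name): name is "side" or "top" or "wrist"; returns (picture, depth): 480x640x3 uint8, red, green, blue; 480x640 float32, mm along the optical axis (not along the pixel's ray), 0 where there is no reading.
- ctrl.calibration(name): a dict with "vfov" (degrees; the focal length in pixels is half the picture's height over the tangent of half this angle, whatever the lens; pixels are square), "cx", "cy" (the principal point, pixels), "k1" (the pictures are not rectified: a ray, as slopes to the right and down, at radius r is drawn at 1 + k1 r^2 times it, then the intrinsics apply), "extrinsics" (4x4, takes a point from camera to world coordinates); the wrist camera has in their place "mount" (4x4, takes a point from camera to tool coordinates, whose origin is the TCP and whose axes are the flange's). Camera axes: x right, y down, z forward; pixel columns grow to the right and rows downward; lengths in mm; the calibration is good to about 2 mm. A picture is of the moment at which its call begins: read the wrist's pose just before it. calibration takes no time and is no camera call.
- ctrl.finish_job(): hands the job in; it is judged then, once.
Trained networks look in the newest picture that a camera, given by its name, has taken for a name from the list of things; names that differ only in an ending like _2 or _b are one class to them, and where a whole thing is asked for, a point or a joint stands for the part that bears it (a point fixed in the world has none). Each returns a list of dicts, best first, with "confidence" (0 to 1); they miss things now and then, are a little off and sometimes report something else, mostly with a low value. They report only what shows in the picture. A call takes as long as a camera call. They do not tell look-alikes from the thing itself.
- ctrl.search_frame(camera, name): "bbox" ([left, top, right, bottom] in pixels, round what is visible of it).
- ctrl.trace(camera, name): "pixels" (480x640 bool, what is visible of it) and "bbox" ([left, top, right, bottom] in pixels, round what is visible of it).
The state is a dict: "clock": time; "qpos": joint angles; "qd": joint speeds; "tau": joint torques, N m; "eef_pos": TCP position; "tool_rot": TCP orientation; "force": force on the tool from outside, world axes, zero at the start; "torque": the same for the moment, N m; "width": finger opening in mm; "gripper_force": force on a finger pad.
Only numpy, scipy, OpenCV 4.12 (cv2) and the standard library are available. Lean on these libraries where they do the work, as an engineer would, in place of code of your own. Each camera call takes 0.05 s, during which the arm holds its last target. There are 200 camera calls.

### The job

Set up the calibration of the blue-lidded reader: take the black-edged reference tile out of its sloping metal cradle and stand it upright on its 80 mm long thin edge on the yellow stripe of the reader's front deck, lying along the stripe and centred on it, and let go of it while the lid is still shut. Then take the sprung lid by its black bar handle, lift it until the white pointer on the lid is level with the red marker on the scale at the reader's left side, and finish while still holding the lid there, with the tile still standing. Do not shift the red marker or disturb the white dropper bottle, the timer and the label roll.

Things in the scene. Friction and masses are not known exactly. Their poses are not given: they have to be found in the camera images.
- reader: White and grey instrument fixed to the table. Origin on the table under the middle of the yellow stripe; x points to its back, y to its left, z up. Front deck: x -30 to 115 mm, y +-75 mm, top at z 12 mm. Housing: x 115 to 241 mm, y +-80 mm, 75 mm tall, with the blue lid 95 mm. On its left, y 90 to 102 mm, an arc-shaped scale of 125 mm radius about the hinge line, up to 190 mm tall.
- stripe (a point): Middle of the yellow stripe on the top of the front deck, 12 mm above the table. The stripe is 90 mm long along y and 16 mm wide along x; axes as the reader's.
- tile_center (a point): Centre of the loose rigid tile, 14 mm thick (its x), 80 mm wide (y), 70 mm high (z, upright at the end), 0.11 to 0.21 kg, black rim, both faces alike. It starts leaning in the cradle, its z (up along the tile) tipped 35 degrees from vertical towards the cradle's -x. Between the rails (58 mm clear) both faces are free: pinch it through its thickness from the upper edge.
- cradle: Steel cradle fixed to the table, base 100 x 96 x 10 mm, origin on the table. Two rails at y = +-33 mm slope up to its -x (robot side), 35 degrees from vertical, reaching 42 mm up the tile's underside. The tile's lower edge lies at x 25 to 36 mm, 34 to 42 mm above the table, in small hooks that overlap the lower 8 mm of its far face: draw it out along its slope first.
- lid (a joint): Lid angle in rad: 0 shut, growing as its front rises (about the reader's y axis through hinge), stop at 1.3. A spring pulls it shut: about 0.45 N m when shut rising to about 0.9 N m at 0.7 rad, 3 to 8 N at the handle. It snaps shut when let go.
- hinge (a point): Middle of the lid's hinge line, 83 mm above the table, 230 mm behind the stripe; the line runs along the reader's y.
- handle (a point): Centre of the lid's black bar handle: a cylinder 18 mm in diameter, 26 mm long along the reader's y, on a 10 mm wide neck before the lid's front; 150 mm from the hinge line, and when shut 83 mm above the table and 80 mm behind the stripe. It moves with the lid; pinched by its flat ends from above it turns between the fingers as the lid rises.
- pointer (a point): Outer end of the white pointer at the left edge of the lid, 125 mm from the hinge line; its axes turn with the lid and are the reader's when the lid is shut.
- index_mark (a point): Inner end of the red marker, a 16 x 18 x 8 mm rider on the arc-shaped scale, 125 mm from the hinge line; its x axis points to the hinge line at the angle that the lid is to have.
- index (a joint): Angle of the red marker in rad, counted as the lid's: the lid stands at the mark when joint lid equals it. Between 0.35 and 0.75; it is different in every run and must not be moved.
- dropper_1: Small white-capped dropper bottle standing upright, 20 mm wide, 64 mm tall, origin under its foot; bystander.
- timer: White square digital timer, 64 x 64 x 20 mm, origin under its middle; bystander.
- label_roll: White roll of labels lying flat, 63 mm wide, 25 mm tall, origin under its middle; bystander.
There are look-alikes about, which are no part of the job. Leave any orange look-alike of the part that bears tile_center alone.

How it is judged (in metres and radians):
On the way, in this order (a step that is already met when the one before it is completed fails the run):
1. the tile stands upright on the stripe, let go, while the lid is still shut (angle between tile_center's own z axis and vertical below 0.1 rad and x of tile_center in the frame of stripe between -0.014 and 0.014 m and y of tile_center in the frame of stripe between -0.02 and 0.02 m and z of tile_center in the frame of stripe between 0.03 and 0.04 m and angle between the x axis of tile_center and the x axis of stripe, either way round below 0.2 rad and contact force between each of the arm, the fingers and tile below 0.1 N and linear speed of tile below 0.02 m/s and value of joint lid below 0.1 rad), for 0.3 s.
2. the lid is held by its handle at the red marker (angle between the x axis of pointer and the x axis of index_mark, either way round below 0.08 rad and contact force between the fingers and lid above 1 N and distance between the grasp point and handle below 0.045 m and velocity of joint lid between -0.1 and 0.1 rad/s), for 0.2 s.
At the end, for the whole second after the job is handed in: The fingers hold the lid at its handle (over 1 N, grasp point within 45 mm of its centre), at rest within 0.08 rad of the red marker; the tile stands untouched on the deck, upright within 0.1 rad, along the stripe within 0.2 rad, its centre within 14 mm across and 20 mm along of the middle (all of step 2 and angle between tile_center's own z axis and vertical below 0.1 rad and x of tile_center in the frame of stripe between -0.014 and 0.014 m and y of tile_center in the frame of stripe between -0.02 and 0.02 m and z of tile_center in the frame of stripe between 0.03 and 0.04 m and angle between the x axis of tile_center and the x axis of stripe, either way round below 0.2 rad and contact force between each of the arm, the fingers and tile below 0.1 N and linear speed of tile below 0.02 m/s); the arm keeps its last pose, push and grip.
It fails at once if the red marker is shifted (distance of index_mark from where it was at the start of the episode above 0.008 m).
It fails at once if the white dropper bottle is disturbed (distance of dropper_1 from where it was at the start of the episode above 0.02 m or angle between dropper_1's own z axis and vertical above 0.4 rad).
It fails at once if the timer is disturbed (distance of timer from where it was at the start of the episode above 0.02 m or angle between timer's own z axis and vertical above 0.4 rad).
It fails at once if the label roll is disturbed (distance of label_roll from where it was at the start of the episode above 0.02 m or angle between label_roll's own z axis and vertical above 0.4 rad).
It also fails if it takes over 54 s, if anything falls off the work surface, if the arm or the gripper's body presses on something with over 40 N, if the wrist force passes 120 N, or if a joint passes its speed limit or range.

## Working session

There is one attempt and no reset: what is moved stays moved. The work goes in short steps, Python scripts to look and compute and a tool call to move; the robot and the scene stay as the last step left them, time stands still between calls to the robot, and variables do not carry over. Pictures are saved under pics/ and viewed, at most 10 in all, crops included, and the job is handed in when it is done.

Besides the shell and the picture viewer there is one more tool, called after "Call:" as a command line: name --pt "numbers of a row" for each row, then --argument value for the rest. play_rows: Moves the arm, as the interface text tells. Its arguments: {"type":"object","properties":{"targets":{"type":"array"}},"required":["targets"]}

```bash
mkdir -p pics; cat > h.py <<'E'
import numpy as np, cv2
from cell import ctrl
from scipy.spatial.transform import Rotation as R
def T(st):
    M=np.eye(4); M[:3,:3]=R.from_euler('xyz',st['tool_rot']).as_matrix(); M[:3,3]=st['eef_pos']; return M
def shot(n):
    st=ctrl.read_state(); im,d=ctrl.get_image(n); c=ctrl.calibration(n)
    E=np.array(c['extrinsics']) if 'extrinsics' in c else T(st)@np.array(c['mount'])
    return im,d,c,E
def K(c):
    f=240/np.tan(np.radians(c['vfov'])/2); return np.array([[f,0,c['cx']],[0,f,c['cy']],[0,0,1]]), np.array([c['k1'],0,0,0,0.])
def rays(c,px):
    k,dd=K(c); return cv2.undistortPoints(np.array(px,float).reshape(-1,1,2),k,dd).reshape(-1,2)
def world(c,E,px,z):
    s=rays(c,px); z=np.atleast_1d(z); P=np.c_[s*z[:,None],z]; return P@E[:3,:3].T+E[:3,3]
def cloud(d,c,E,m=None):
    if m is None: m=np.ones(d.shape,bool)
    v,u=np.where(m&(d>0)); return world(c,E,np.c_[u,v],d[v,u]),np.c_[u,v]
def proj(c,E,P):
    k,dd=K(c); W=np.linalg.inv(E); return cv2.projectPoints(np.array(P,float).reshape(-1,3),cv2.Rodrigues(W[:3,:3])[0],W[:3,3],k,dd)[0].reshape(-1,2)
def save(n,im): cv2.imwrite('pics/'+n,im[:,:,::-1])
E
python3 - <<'E'
from h import *
np.set_printoptions(precision=1,suppress=True)
for n in ['top','side']:
    im,d,c,E=shot(n); save(n+'.png',im); np.savez(n+'.npz',im=im,d=d,E=E)
    print(n,c['vfov'],E.round(2).tolist())
    for o in ['reader','tile_center','cradle','handle','pointer','index_mark','dropper_1','timer','label_roll']:
        for r in ctrl.trace(n,o)[:3]:
            m=r['pixels']; P,_=cloud(d,c,E,m)
            if len(P): print(o,round(r['confidence'],2),r['bbox'],np.median(P,0),P.min(0),P.max(0))
E
```

```text
top 51.38704619914657 [[0.02, -0.98, 0.18, 297.0], [-1.0, -0.02, 0.03, -323.1], [-0.03, -0.18, -0.98, 994.17], [0.0, 0.0, 0.0, 1.0]]
reader 0.58 [201.0, 121.8, 328.8, 287.9] [ 554.  -174.2   76.9] [ 391.5 -303.5   -6.1] [730.8 -49.2 196.6]
tile_center 0.73 [358.8, 241.7, 405.1, 282.0] [ 430.6 -403.5   83.9] [ 389.9 -450.8    5.1] [ 477.7 -360.4  101.2]
tile_center 0.68 [391.3, 331.7, 444.1, 386.9] [ 256.9 -475.9   13.7] [ 208.9 -522.8   -3.8] [ 305.8 -429.5   20.4]
cradle 0.81 [344.4, 235.4, 411.8, 299.8] [ 415.7 -393.8    9.1] [ 364.7 -467.3   -3.9] [ 493.3 -336.3   93.4]
handle 0.74 [218.7, 131.6, 327.1, 218.7] [ 593.5 -201.2   85.6] [ 507.7 -294.3   -2. ] [678.8 -87.  102.2]
pointer 0.92 [221.0, 134.0, 324.3, 219.2] [ 592.3 -200.7   85.5] [ 507.  -294.3   -4.3] [689.2 -85.2 102.2]
index_mark 0.73 [208.4, 128.0, 242.4, 161.8] [ 606.6 -106.6  159.1] [ 595.2 -132.9   -3. ] [716.5 -66.8 168.5]
timer 0.75 [421.9, 270.6, 463.3, 309.2] [ 382.8 -527.3   17.1] [ 346.8 -570.8   -3.4] [ 423.6 -490.3   23.9]
timer 0.36 [447.8, 241.3, 466.0, 253.6] [ 464.7 -552.7   34. ] [ 458.5 -577.8   -2.7]
[... 1004 characters left out ...]
6.7 -405.4   -1.4] [683.8 -86.5 169.1]
pointer 0.18 [165.5, 246.7, 210.1, 270.6] [ 631.7 -108.   139.2] [ 595.9 -211.6   83.2] [700.5 -89.2 167.7]
index_mark 0.5 [169.3, 246.6, 212.0, 271.1] [ 625.9 -106.6  143.4] [ 595.9 -179.9   83.8] [695.9 -89.2 167.7]
index_mark 0.33 [163.2, 219.8, 352.2, 376.2] [ 553.6 -149.1   30.2] [ 390.3 -395.1   -1.8] [773.9 -47.2 198.4]
dropper_1 0.48 [347.3, 178.2, 357.1, 206.1] [ 466.6 -548.7   31.9] [ 459.4 -557.9    4.7] [ 474.8 -542.1   63.1]
timer 0.82 [374.9, 204.0, 406.3, 219.3] [ 377.2 -508.1   17.6] [ 344.7 -560.3   -0.7] [ 407.8 -487.4   22.7]
label_roll 0.82 [300.7, 194.9, 334.6, 218.5] [ 530.4 -492.9   23.2] [ 500. -540.   -2.] [ 574.7 -471.8   29.4]
```

```bash
python3 - <<'E'
import cv2,numpy as np
t=cv2.imread('pics/top.png')[100:400,180:500]; cv2.imwrite('pics/topc.png',cv2.resize(t,(640,600),interpolation=3))
t=cv2.imread('pics/side.png')[170:390,150:480]; cv2.imwrite('pics/sidec.png',cv2.resize(t,(792,528),interpolation=3))
E
```

```text
(no output)
```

View pics/topc.png

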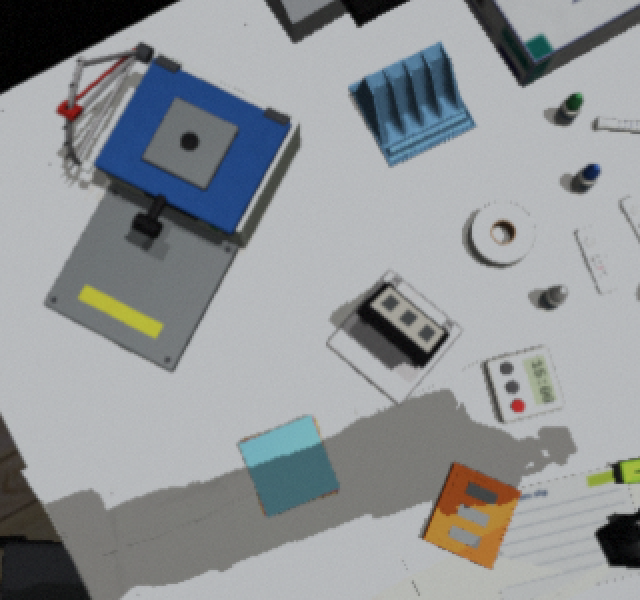

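View pics/sidec.png

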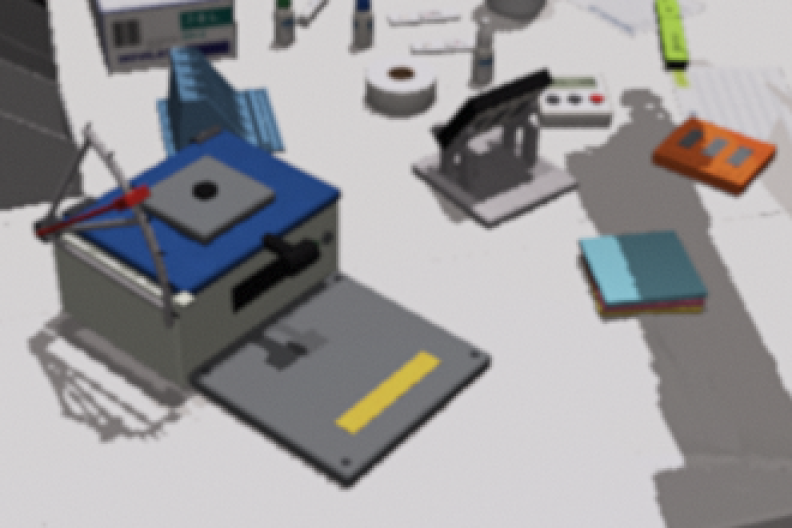

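Candidates for the tile are the black tile with grey squares in the steel cradle (top picture, 382,262), the orange tile lying flat (418,359) and the teal pad (325,333). I choose the black-edged one in the cradle. The yellow stripe is at about (240,256), the handle at (254,210), and the red marker at (214,154). The dropper to avoid is at (457,247).

The moves allow no tilt, so I'll grip the tile across its 80 mm width. The tilt then lies about the closing axis.

```bash
python3 - <<'E'
from h import *
np.set_printoptions(precision=1,suppress=True)
st=ctrl.read_state(); print(st['tool_rot'],st['eef_pos'],st['width'],ctrl.finger_overhang)
S={n:shot(n) for n in['top','side']}
for n,(im,d,c,E) in S.items():
    hsv=cv2.cvtColor(im,cv2.COLOR_RGB2HSV); u0,v0,u1,v1=(190,110,340,300) if n=='top' else (150,215,360,385)
    box=np.zeros(d.shape,bool); box[v0:v1,u0:u1]=1
    m=box&(hsv[...,0]>22)&(hsv[...,0]<35)&(hsv[...,1]>130)&(hsv[...,2]>100)
    P,px=cloud(d,c,E,m); 
    # min area rect via ray-plane at z=12
    s=rays(c,px.astype(float)); D=np.c_[s,np.ones(len(s))]@E[:3,:3].T; Q=E[:3,3]+D*((12-E[2,3])/D[:,2])[:,None]
    r=cv2.minAreaRect(Q[:,:2].astype(np.float32)); ev=np.linalg.svd(Q[:,:2]-Q[:,:2].mean(0),full_matrices=0)[2][0]
    print(n,'stripe depthz',np.median(P[:,2]),np.median(P,0),'plane',Q.mean(0),r,'long axis deg',np.degrees(np.arctan2(ev[1],ev[0])))
    m=box&((hsv[...,0]<8)|(hsv[...,0]>172))&(hsv[...,1]>150)&(hsv[...,2]>90)
    P,px=cloud(d,c,E,m); print('red',len(P),np.median(P,0)); np.savez('red_'+n,P=P,px=px)
    m=box&(hsv[...,0]>100)&(hsv[...,0]<125)&(hsv[...,1]>140); P,px=cloud(d,c,E,m); g=(P[:,2]>70)&(P[:,2]<110)
    r=cv2.minAreaRect(P[g,:2].astype(np.float32)); print('lid',P[g].mean(0),r)
    for t in ctrl.trace(n,'tile_center')[:2]:
        P,px=cloud(d,c,E,t['pixels'])
        g=(P[:,0]>370)&(P[:,2]>35)&(P[:,1]>-470); P=P[g]
        if len(P)<100: continue
        for _ in range(4):
            mu=P.mean(0); U,s,V=np.linalg.svd(P-mu,full_matrices=0); nrm=V[2]*np.sign(V[2][2]); P=P[abs((P-mu)@nrm)<4]
        print('tile n',nrm,'tilt',np.degrees(np.arccos(nrm[2])),'az',np.degrees(np.arctan2(nrm[1],nrm[0])),'mean',mu,len(P),s)
        h=np.array([-nrm[1],nrm[0],0]);h/=np.linalg.norm(h);w=np.cross(nrm,h)
        q=(P-mu)@np.c_[h,w]; pc=np.percentile(q,[1,99],axis=0); print('ext',pc.tolist(),'ctr',mu+h*pc[:,0].mean()+w*pc[:,1].mean(),w)
E
```

```text
[ 3.1 -0.   0.4] [ 279.1 -587.   224.4] 85.59473815863792 25.0
top stripe depthz 11.486278276451799 [ 448.7 -127.2   11.5] plane [ 448.4 -127.2   12. ] ((448.43670654296875, -127.00184631347656), (88.45824432373047, 15.034192085266113), 63.696861267089844) long axis deg -116.18967768924826
red 61 [ 604.7 -103.8  161.3]
lid [ 596.1 -203.5   84.8] ((599.014892578125, -202.11094665527344), (150.2367706298828, 124.28610229492188), 63.40031051635742)
tile n [ 0.6 -0.5  0.6] tilt 53.3580940070936 az -37.97804335127784 mean [ 433.9 -406.2   75.4] 710 [610.8 560.1  34.6]
ext [[-38.49880151228012, -39.31419756752872], [38.858981272833944, 29.69095839724011]] ctr [ 436.2 -407.8   71.5] [-0.5  0.4  0.8]
side stripe depthz 13.096518321288954 [ 448.9 -125.    13.1] plane [ 448.8 -127.1   12. ] ((448.1291809082031, -128.39683532714844), (89.29585266113281, 15.076375007629395), 63.53579330444336) long axis deg 63.74839138690181
red 50 [600.7 -97.8 163.5]
lid [ 586.9 -191.8   86. ] ((601.4053955078125, -192.61697387695312), (173.8488006591797, 128.56288146972656), 66.60066223144531)
tile n [ 0.6 -0.6  0.5] tilt 59.43374905732648 az -44.601722313091294 mean [ 427.3 -392.5   76.4] 341 [466.9 375.7  36. ]
ext [[-42.4711652246652, -43.46454060143357], [35.797899080539544, 24.070867417406948]] ctr [ 428.4 -398.3   68.1] [-0.4  0.4  0.9]
```

```bash
cat >> h.py <<'E'
def delta(p,yaw_deg):
    st=ctrl.read_state(); M=T(st); d=M[:3,:3].T@(np.array(p)-M[:3,3])/10
    y=np.degrees(R.from_matrix(M[:3,:3]).as_euler('xyz')[2]); s=-(yaw_deg-y); s=(s+180)%360-180
    print('delta cm',d.round(2),'spin',round(s,1),'yaw',round(y,2),'q',np.round(st['qpos'],2))
E
python3 - <<'E'
from h import *
print(np.array(ctrl.calibration('wrist')['mount']).round(2).tolist(),ctrl.calibration('wrist')['vfov'],ctrl.read_state()['tool_rot'])
delta([415,-390,260],-40)
E
```

```text
[[-0.0, -0.96, -0.29, 74.76], [1.0, 0.0, -0.0, -0.08], [0.0, -0.29, 0.96, -149.59], [0.0, 0.0, 0.0, 1.0]] 61.87378502739968 [ 3.14155021e+00 -2.89245123e-05  4.43741853e-01]
delta cm [ 20.73 -11.96  -3.56] spin 65.4 yaw 25.42 q [ 1.06  0.63  0.04  1.52 -0.03  1.   -0.02]
```

Call:
play_rows --pt "0 2.6 -1.5 -2 8" --pt "0 5.2 -3 -3.5 16" --pt "0 7.8 -4.5 -3.6 24" --pt "0 10.4 -6 -3.6 32" --pt "0 13 -7.5 -3.6 40" --pt "0 15.6 -9 -3.6 48" --pt "0 18.2 -10.5 -3.6 56" --pt "0 20.7 -12 -3.6 64" --pt "0 20.7 -12 -3.6 65.4" --pt "0 20.7 -12 -3.6 65.4"

```text
clock: 2.2
eef_pos: [415.1, -389.3, 260.5]
tool_rot: [3.141, -0.0, -0.695]
force: [0.3, -0.0, -0.6]
width: 85.2
gripper_force: 0.0
```

```bash
cat > tile.py <<'E'
from h import *
np.set_printoptions(precision=2,suppress=True)
def tile():
    im,d,c,E=shot('wrist')
    for t in ctrl.trace('wrist','tile_center')[:1]:
        P,px=cloud(d,c,E,t['pixels']); print(t['confidence'],t['bbox'],len(P))
        rng=np.random.default_rng(0); best=None; 
        for _ in range(400):
            a,b,e=P[rng.choice(len(P),3,0)]; n=np.cross(b-a,e-a); L=np.linalg.norm(n)
            if L<50: continue
            n/=L; k=abs((P-a)@n)<2
            if best is None or k.sum()>best.sum(): best=k
        Q=P[best]; mu=Q.mean(0); V=np.linalg.svd(Q-mu,full_matrices=0)[2]; n=V[2]*np.sign(V[2][2])
        h=np.array([-n[1],n[0],0]);h/=np.linalg.norm(h);w=np.cross(n,h)
        q=(Q-mu)@np.c_[h,w]; pc=np.percentile(q,[.5,99.5],axis=0); f=mu+h*pc[:,0].mean()+w*pc[:,1].mean()
        r=cv2.minAreaRect(q.astype(np.float32))
        print('tilt of w from vert',np.degrees(np.arccos(w[2])),'az',np.degrees(np.arctan2(n[1],n[0])),len(Q),'ext',(pc[1]-pc[0]),r,'facectr',f,'ctr',f-7*n,'lowedge',f-7*n+w*((pc[0]-pc[1])[1]/2),'top z max',P[:,2].max())
    return im,d,c,E
E
python3 - <<'E'
from tile import *
im,d,c,E=tile(); save('w1.png',im)
st=ctrl.read_state(); print(st['eef_pos'],st['tool_rot'],st['force'],st['clock'])
E
```

```text
0.73 [276.5, 148.0, 378.1, 221.2] 6495
tilt of w from vert 35.50710162983165 az -39.43613184522126 5493 ext [78.9  69.58] ((-0.056774139404296875, -3.7074127197265625), (71.35436248779297, 80.11708068847656), 89.84227752685547) facectr [ 438.06 -408.38   71.77] ctr [ 433.66 -404.77   67.71] lowedge [ 449.26 -417.6    39.39] top z max 100.80692770810845
[ 413.79 -390.84  260.58] [ 3.14 -0.   -0.7 ] [-0.37 -1.07 -0.2 ] 2.3
```

View pics/w1.png

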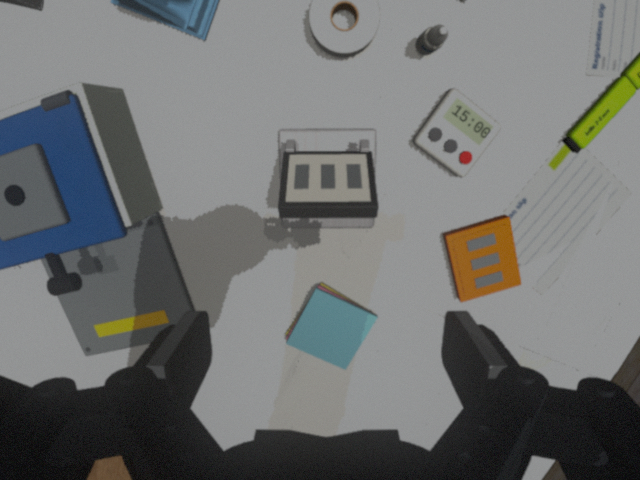

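The wrist view shows the black-edged tile at (328,183) with its grey face up, the rails beneath it and the hooks at its upper image edge. The fit gives 79 x 70 mm, a tilt of 35.5°, and agrees with the other views.

```bash
python3 - <<'E'
from h import *
delta([427,-399.3,140],-39.4)
E
```

```text
delta cm [ 1.55 -0.21 12.06] spin -0.6 yaw -39.98 q [ 0.48  0.49  0.35  1.71 -0.19  0.97 -1.37]
```

Call:
play_rows --pt "0 0.8 -0.1 4 -0.6" --pt "0 1.5 -0.2 8 -0.6" --pt "0 1.5 -0.2 11 -0.6" --pt "0 1.5 -0.2 12 -0.6" --pt "0 1.5 -0.2 12 -0.6"

```text
clock: 2.8
eef_pos: [425.8, -398.3, 139.4]
tool_rot: [3.141, 0.003, -0.689]
force: [-0.1, -0.1, -0.0]
width: 85.2
gripper_force: 0.0
```

```bash
python3 - <<'E'
from tile import *
im,d,c,E=tile(); save('w2.png',im)
st=ctrl.read_state(); print(st['eef_pos'],st['tool_rot'],st['force'],st['clock'])
delta([427,-399.3,78],-39.4)
E
```

```text
0.63 [252.8, 187.9, 405.1, 294.4] 15047
tilt of w from vert 34.95473399640021 az -39.50006266172986 13478 ext [78.47 68.69] ((0.004650115966796875, -4.495292663574219), (80.15171813964844, 71.01390838623047), 0.1716700941324234) facectr [ 438.36 -408.54   71.72] ctr [ 433.93 -404.9    67.7 ] lowedge [ 449.12 -417.41   39.55] top z max 100.74358225842693
[ 427.44 -399.34  141.74] [ 3.14 -0.   -0.69] [ 0.34 -0.25  0.46] 2.9
delta cm [-0.05  0.02  6.37] spin -0.0 yaw -39.43 q [ 0.52  0.65  0.29  1.79 -0.26  0.73 -1.31]
```

View pics/w2.png

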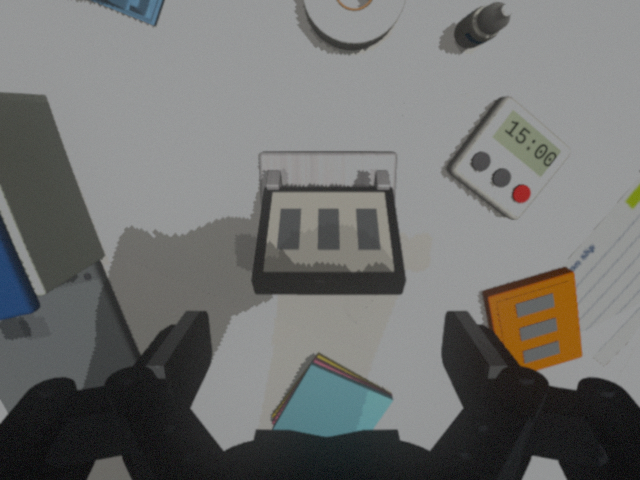

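The tile's top edge runs from about (253,292) to (405,292), and the finger inner edges are at x=210 and 443. I'll compare the centring in tool coordinates.

```bash
python3 - <<'E'
from tile import *
im,d,c,E=shot('wrist'); st=ctrl.read_state(); print(c['cx'],c['cy'],c['k1'],st['eef_pos'])
M=np.array(c['mount']); W=world(c,M,*(lambda v,u:(np.c_[u,v],np.maximum(d[v,u],1)))(*np.mgrid[0:480,0:640].reshape(2,-1))).reshape(480,640,3)
# tool frame: tile top band rows
for v in (230,260,280,288):
    row=W[v]; ok=(row[:,2]>20)&(row[:,2]<110)&(d[v]>0)&(abs(row[:,1])<60)&(im[v].sum(1)<700)
    e=T(st)[2,3]-row[:,2]; k=(e>35)&(abs(row[:,1])<60)&(d[v]>0); print(v,row[k][:,1].min(),row[k][:,1].max(),'mid',row[k][:,1].mean())
for a,b in((120,240),(410,520)):
    f=W[330:370,a:b]; k=(f[...,2]<40)&(d[330:370,a:b]>0); y=f[...,1][k]; print('finger inner',np.percentile(abs(y),[.5,2,5]),f[...,2][k].max(),f[...,2][k].min())
E
```

```text
326.29669589571006 242.99420764586122 -0.09122527822075355 [ 427.84 -399.34  142.15]
230 -39.204722951195784 40.23357796765177 mid 0.3264281438012669
260 -39.15705822373591 39.603890234676015 mid 0.21798916575543076
280 -39.48351469725195 39.513866325689456 mid 0.02914384159680594
288 -39.52237039643205 39.53954344478952 mid -0.05528232881116461
finger inner [43.36 43.5  43.6 ] -19.281059291009655 -64.29528046143733
finger inner [40.99 41.14 41.22] -18.977936486069666 -64.18015949858842
```

Call:
play_rows --pt "0 -0.1 0.12 1 0" --pt "0 -0.1 0.12 2 0" --pt "0 -0.1 0.12 3 0" --pt "0 -0.1 0.12 3.8 0" --pt "0 -0.1 0.12 4.6 0" --pt "0 -0.1 0.12 4.6 0"

```text
clock: 3.55
eef_pos: [425.1, -397.5, 93.0]
tool_rot: [-3.141, 0.003, -0.687]
force: [0.3, -0.1, -0.3]
width: 85.8
gripper_force: 0.0
```

Call:
play_rows --pt "0 0 0 0.5 0" --pt "0 0 0 1 0" --pt "0 0 0 1.5 0" --pt "0 0 0 1.5 0" --pt "1 0 0 1.5 0" --pt "1 0 0 1.5 0" --pt "1 0 0 1.5 0" --pt "1 0 0 1.5 0"

```text
clock: 4.35
eef_pos: [425.4, -398.8, 81.7]
tool_rot: [3.141, -0.001, -0.687]
force: [-4.2, 2.1, 16.1]
width: 70.2
gripper_force: 63.2
```

```bash
python3 - <<'E'
from tile import *
im,d,c,E=shot('side'); cv2.imwrite('pics/s2.png',cv2.resize(im[150:270,280:440,::-1],(800,600),interpolation=3))
st=ctrl.read_state(); print(st)
E
```

```text
{'clock': 4.4, 'qpos': array([ 0.55,  0.74,  0.25,  1.83, -0.29,  0.6 , -1.28]), 'qd': array([-0., -0., -0., -0.,  0.,  0.,  0.]), 'tau': array([ -0.37, -45.99,   3.04, -12.3 ,  -0.48,  -1.51,  -0.1 ]), 'eef_pos': array([ 425.42, -398.85,   81.73]), 'tool_rot': array([ 3.14, -0.  , -0.69]), 'force': array([-3.77,  3.18, 16.47]), 'torque': array([0.51, 0.95, 0.06]), 'gripper_force': 63.153122663497925, 'width': 69.76499494206703}
```

View pics/s2.png

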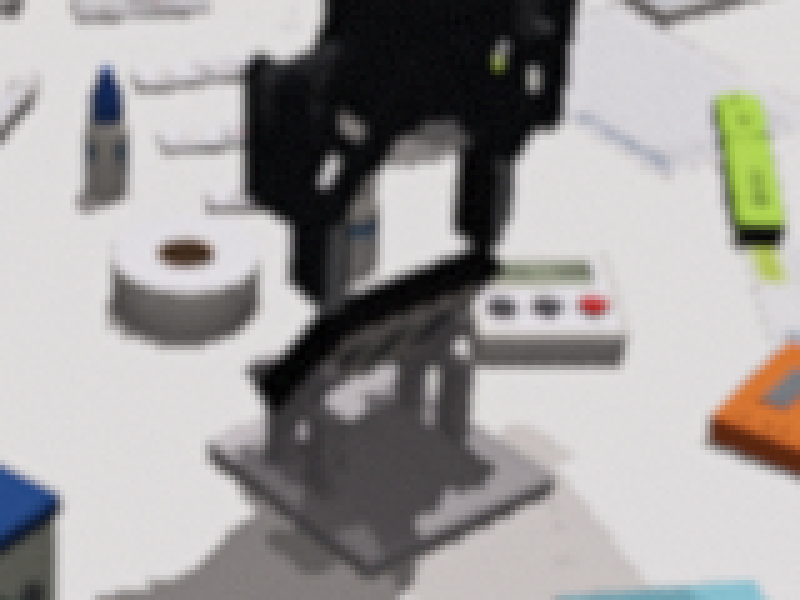

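```bash
python3 - <<'E'
from tile import *
im,d,c,E=tile(); save('w3.png',im)
M=np.array(c['mount']); k,_=K(c)
v,u=np.mgrid[0:480,0:640].reshape(2,-1); W=world(c,M,np.c_[u,v],d[v,u]).reshape(480,640,3)
for v in range(230,400,10):
    print(v,[ (u,*W[v,u].round(0).astype(int).tolist()) for u in (150,180,200,215,225,430,440,455,475)])
E
```

```text
0.97 [513.2, 296.8, 628.8, 406.9] 7848
tilt of w from vert 89.50629094522145 az -41.06816750728787 6368 ext [85.19 72.42] ((0.6340045928955078, 14.871261596679688), (71.0119400024414, 80.17050170898438), 18.30260467529297) facectr [ 266.69 -481.77   14.59] ctr [ 266.65 -481.73    7.59] lowedge [ 293.95 -505.51    7.27] top z max 151.30073404773267
230 [(150, 13, -108, 80), (180, 12, -89, 81), (200, 13, -77, 80), (215, 12, -68, 81), (225, 12, -62, 82), (430, 13, 61, 79), (440, 13, 66, 78), (455, 13, 76, 80), (475, 13, 88, 80)]
240 [(150, 7, -108, 80), (180, 7, -90, 79), (200, 6, -78, 80), (215, 7, -68, 80), (225, 6, -62, 80), (430, 7, 61, 79), (440, 7, 66, 77), (455, 6, 77, 81), (475, 6, 89, 81)]
250 [(150, 0, -110, 80), (180, 0, -91, 81), (200, 0, -78, 81), (215, 0, -69, 81), (225, 0, -63, 81), (430, 1, 61, 79), (440, 0, 68, 81), (455, 0, 77, 80), (475, 0, 90, 81)]
260 [(150, -7, -111, 82), (180, -7, -92, 81), (200, -7, -79, 81), (215, -6, -69, 80), (225, -6, -63, 81), (430, -6, 62, 81), (440, -7, 69, 81), (455, -6, 78, 80), (475, -7, 90, 81)]
270 [(150, -14, -112, 81), (180, -13, -9
[... 1718 characters left out ...]
9, -37, -52), (215, 3, -36, -42), (225, -4, -36, -31), (430, -3, 34, -33), (440, 4, 34, -44), (455, 10, 35, -52), (475, 12, 40, -56)]
370 [(150, 13, -47, -62), (180, 12, -40, -61), (200, 6, -37, -52), (215, 0, -36, -43), (225, -8, -36, -31), (430, -5, 34, -35), (440, 1, 34, -45), (455, 7, 35, -53), (475, 12, 38, -60)]
380 [(150, 12, -46, -65), (180, 13, -38, -66), (200, 3, -38, -53), (215, -2, -36, -45), (225, -10, -36, -34), (430, -9, 34, -36), (440, -1, 34, -46), (455, 4, 36, -53), (475, 13, 36, -65)]
390 [(150, 13, -44, -70), (180, 12, -37, -69), (200, 17, -29, -76), (215, -7, -37, -44), (225, -102, -71, 81), (430, -102, 70, 81), (440, -4, 34, -47), (455, 18, 27, -77), (475, 12, 35, -68)]
```

View pics/w3.png

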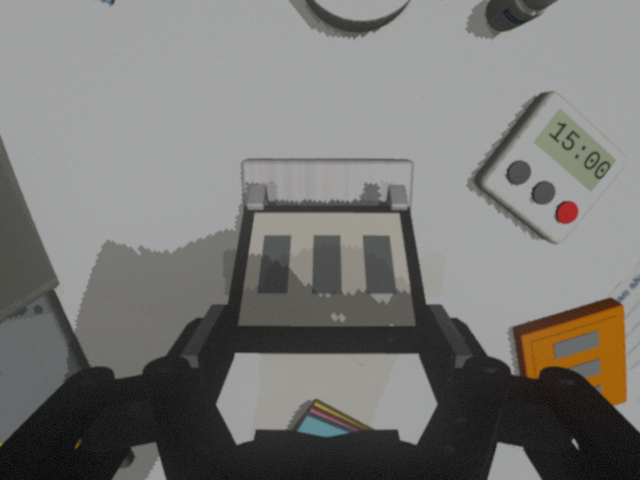

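The fingers ended on top of the tile rather than beside it. Both views put the tips near z≈100 with the TCP at 82. So when open, the real tips stand about 20 mm behind the TCP. I'll reopen, lift and re-measure.

Call:
play_rows --pt "0 0 0 0 0" --pt "0 0 0 -1 0" --pt "0 0 0 -3 0" --pt "0 0 0 -4 0" --pt "0 0 0 -4 0"

```text
clock: 5.0
eef_pos: [426.8, -399.1, 121.2]
tool_rot: [3.141, -0.004, -0.687]
force: [0.3, 0.2, 0.5]
width: 85.4
gripper_force: 0.0
```

```bash
python3 - <<'E'
from tile import *
im,d,c,E=tile(); st=ctrl.read_state(); print(st['eef_pos'],st['force'],st['width'],st['clock'])
M=np.array(c['mount']); v,u=np.mgrid[0:480,0:640].reshape(2,-1); W=world(c,M,np.c_[u,v],d[v,u]).reshape(480,640,3)
f=W.reshape(-1,3); k=(f[:,2]<30)&(d.ravel()>0)
F=f[k]; L=F[(F[:,1]<-20)];Rr=F[F[:,1]>20]
for A in(L,Rr): 
    print('tip z',np.percentile(A[:,2],[90,98,99.5,100])); t=A[A[:,2]>-45]; print('near tip x',t[:,0].min(),t[:,0].max(),'|y|',np.percentile(abs(t[:,1]),[1,50,99]))
C=F[abs(F[:,1])<25]; print('palm z max',np.percentile(C[:,2],[50,99,100]),'x',C[:,0].min(),C[:,0].max())
im,d,c,E=shot('side'); P,px=cloud(d,c,E); p=st['eef_pos']; dark=im[px[:,1],px[:,0]].sum(1)<150
a=np.radians(-39.4); ty=(P[:,:2]-p[:2])@[np.sin(a),-np.cos(a)]; tx=(P[:,:2]-p[:2])@[np.cos(a),np.sin(a)]
for s in(1,-1):
    k=dark&(abs(tx)<15)&(s*ty>38)&(s*ty<62)&(P[:,2]>70); print('side finger z min',s,np.percentile(P[k,2],[0,1,5]),k.sum())
E
```

```text
0.81 [490.7, 278.5, 594.6, 382.7] 7802
tilt of w from vert 89.59489363584157 az -51.24063858599001 6896 ext [89.57 79.22] ((-1.0093517303466797, 7.326820373535156), (71.09062194824219, 80.5682601928711), 28.522520065307617) facectr [ 264.68 -481.42   14.62] ctr [ 264.65 -481.39    7.62] lowedge [ 289.45 -512.27    7.34] top z max 188.36832328502234
[ 425.89 -398.01  119.43] [ 0.21 -0.06 -0.15] 85.67560489120996 5.1
tip z [-34.42  26.53  28.8   29.99]
near tip x -15.498967739620554 12.217871144409024 |y| [20.53 43.81 56.89]
tip z [-33.74  26.63  28.89  30.  ]
near tip x -16.01621585666524 12.498973383607463 |y| [20.56 41.44 54.57]
palm z max [-88.32  29.37  29.99] x -16.00660253543211 21.273239624180228
side finger z min 1 [ 91.2  143.96 147.73] 423
side finger z min -1 [70.45 74.72 90.01] 667
```

Both cameras put the tips 23 mm behind the reported TCP when open, and the palm about 88 mm behind it. I'll work with those values. Next I re-measure the tile.

```bash
sed -i "s/for t in ctrl.trace('wrist','tile_center')\[:1\]:/for t in ctrl.trace('wrist','tile_center'):/; s/; print(t\['confidence'\]/\n        k=(np.linalg.norm(P-REF,axis=1)<70); P=P[k]\n        if len(P)<1500: continue\n        print(t['confidence']/" tile.py; sed -i "1a REF=np.array([434,-405,70])" tile.py
python3 - <<'E'
from tile import *
im,d,c,E=tile(); st=ctrl.read_state(); print(st['eef_pos'])
M=np.array(c['mount']); v,u=np.mgrid[0:480,0:640].reshape(2,-1); W=world(c,M,np.c_[u,v],d[v,u]).reshape(480,640,3)
z=st['eef_pos'][2]-W[...,2]
for r in range(200,300,12):
    k=(z[r]>45)&(z[r]<105)&(abs(W[r,:,1])<60)&(d[r]>0); y=W[r,k,1]
    if len(y): print(r,y.min(),y.max())
delta([427,-399.3,41],-39.4)
E
```

```text
0.75 [239.7, 189.0, 412.6, 313.1] 18513
tilt of w from vert 35.06820427807645 az -39.53897227879845 16565 ext [78.55 68.71] ((-0.09386825561523438, -4.777599334716797), (70.74240112304688, 80.20452117919922), 89.93472290039062) facectr [ 438.74 -408.17   71.73] ctr [ 434.32 -404.52   67.71] lowedge [ 449.55 -417.09   39.59] top z max 100.47783097090294
[ 425.46 -397.69  118.65]
200 -40.366678489436374 38.72868544559405
212 -39.4328030237701 39.72978671147663
224 -39.744681947017106 39.80774434866945
236 -39.830340066124364 39.08567945703462
248 -39.846672542462265 39.17954525889278
260 -39.932016047113464 38.64107094799665
272 -40.54077951783347 38.806859312873705
284 -39.911507322091495 38.88722319332386
296 -39.98026997243322 39.38433632244821
delta cm [0.23 0.03 7.77] spin 0.0 yaw -39.37 q [ 0.53  0.68  0.27  1.81 -0.27  0.68 -1.3 ]
```

Call:
play_rows --pt "0 0.2 0.07 1.2 0" --pt "0 0.2 0.07 2.4 0" --pt "0 0.2 0.07 3.6 0" --pt "0 0.2 0.07 4.6 0" --pt "0 0.2 0.07 5.4 0" --pt "0 0.2 0.07 5.4 0"

```text
clock: 5.85
eef_pos: [426.1, -399.3, 63.9]
tool_rot: [-3.141, 0.003, -0.687]
force: [-0.3, -0.1, -0.2]
width: 85.2
gripper_force: 0.0
```

Call:
play_rows --pt "0 0 0 0.8 0" --pt "0 0 0 1.6 0" --pt "0 0 0 2.3 0" --pt "0 0 0 2.3 0" --pt "1 0 0 2.3 0" --pt "1 0 0 2.3 0" --pt "1 0 0 2.3 0" --pt "1 0 0 2.3 0" --pt "1 0 0 2.3 0"

```text
clock: 6.75
eef_pos: [426.8, -400.0, 42.5]
tool_rot: [3.142, -0.0, -0.687]
force: [-0.4, -0.2, 0.1]
width: 79.2
gripper_force: 72.8
```

Gripped at 79 mm with no wrist load. Next I draw it out along the slope.

Call:
play_rows --pt "1 -0.3 0 -0.4 0" --pt "1 -0.6 0 -0.85 0" --pt "1 -0.9 0 -1.3 0" --pt "1 -1.2 0 -1.7 0" --pt "1 -1.5 0 -2.15 0" --pt "1 -1.8 0 -2.6 0" --pt "1 -2 0 -4.5 0" --pt "1 -2 0 -7 0" --pt "1 -2 0 -10 0" --pt "1 -2 0 -10 0"

```text
clock: 7.75
eef_pos: [413.2, -389.4, 146.3]
tool_rot: [3.141, -0.008, -0.687]
force: [0.6, -0.4, -1.9]
width: 79.0
gripper_force: 73.5
```

```bash
python3 - <<'E'
from tile import *
import tile
st=ctrl.read_state(); print(st['eef_pos'],st['force'],st['width'],st['gripper_force'],st['clock'])
tile.REF=T(st)[:3,3]+[0,0,20]
im,d,c,E=tile.tile(); save('w4.png',im)
R0=np.array([448.6,-127.1]); a=np.radians(-26.3); x=np.array([np.cos(a),np.sin(a)])
delta([*(R0-25*x),150],-26.3)
E
```

```text
[ 413.18 -389.38  146.28] [ 0.62 -0.4  -1.89] 78.97752494290192 73.53355050086975 7.75
0.82 [192.3, 227.3, 459.5, 427.8] 46811
tilt of w from vert 35.90827560925452 az -39.52843276897241 44555 ext [78.12 68.59] ((0.0491790771484375, -5.656547546386719), (80.0093002319336, 70.39594268798828), 0.20569086074829102) facectr [ 425.26 -397.79  175.76] ctr [ 420.88 -394.18  171.66] lowedge [ 436.4  -406.98  143.88] top z max 229.38013053869452
delta cm [-16.08 -21.9   -0.71] spin -13.1 yaw -39.36 q [ 0.52  0.63  0.29  1.85 -0.26  0.7  -1.3 ]
```

View pics/w4.png

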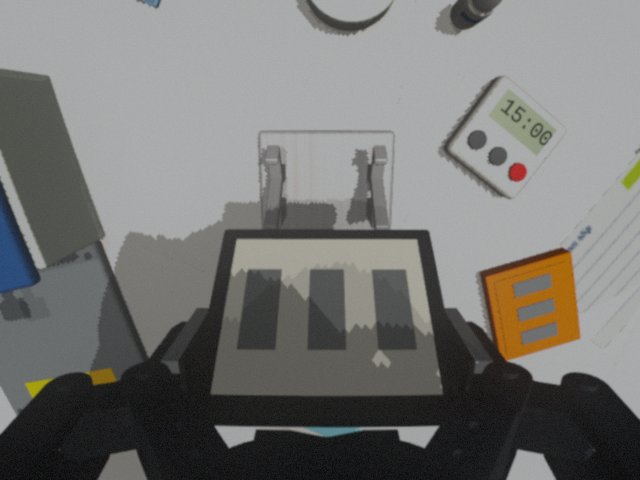

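The wrist view shows the tile held across its width, its face spanning about (212–442, 230–425), clear of the cradle and still tilted 36°. Now I carry it to just above and before the stripe.

Call:
play_rows --pt "1 -1.6 -2 0 -1" --pt "1 -4.1 -5.3 0.2 -3" --pt "1 -6.7 -8.7 1 -5" --pt "1 -9.3 -12 2 -7" --pt "1 -11.8 -15.3 3 -9" --pt "1 -14 -18.3 4.5 -11" --pt "1 -15.7 -20.5 5.5 -12.5" --pt "1 -16.6 -21.6 6.5 -13.1" --pt "1 -16.6 -21.6 6.5 -13.1" --pt "1 -16.6 -21.6 6.5 -13.1"

```text
clock: 8.85
eef_pos: [419.7, -115.5, 77.0]
tool_rot: [3.141, 0.001, -0.459]
force: [-0.0, -0.5, -1.3]
width: 79.1
gripper_force: 73.4
```

```bash
cat > where.py <<'E'
from tile import *
import tile
R0=np.array([448.5,-127.1]); a=np.radians(-26.3); X=np.array([np.cos(a),np.sin(a)]); Y=np.array([-X[1],X[0]])
def rd(p): p=np.asarray(p); return np.array([(p[:2]-R0)@X,(p[:2]-R0)@Y,p[2]])
def rep():
    st=ctrl.read_state(); print('clock',st['clock'],'tcp rd',rd(st['eef_pos']),'yaw',np.degrees(st['tool_rot'][2]),'F',st['force'],'w',st['width'],st['gripper_force']); return st
if __name__=='__main__':
    st=rep(); tile.REF=st['eef_pos']+np.array([0,0,20]); im,d,c,E=tile.tile(); delta([*(R0-31*X-1.2*Y),25],-26.3)
    hsv=cv2.cvtColor(im,cv2.COLOR_RGB2HSV); m=(hsv[...,0]>22)&(hsv[...,0]<35)&(hsv[...,1]>130)&(hsv[...,2]>80)
    P,px=cloud(d,c,E,m); k=np.linalg.norm(P[:,:2]-R0,axis=1)<70; P=P[k]
    if len(P)>50: print('stripe seen',len(P),[rd(q) for q in (P.min(0),P.max(0),P.mean(0))]); q=np.array([rd(p) for p in P]); print(q.min(0),q.max(0))
E
python3 where.py
```

```text
clock 8.85 tcp rd [-30.97  -2.39  76.98] yaw -26.29407098410104 F [-0.03 -0.48 -1.31] w 79.11380455550108 73.43709826469421
0.56 [193.5, 226.6, 461.8, 430.8] 46886
tilt of w from vert 35.395503769096756 az -26.411847898740778 44548 ext [78.24 68.47] ((0.00946807861328125, -5.626033782958984), (80.06201934814453, 70.64197540283203), 0.048226408660411835) facectr [ 433.77 -121.28  106.4 ] ctr [ 428.66 -118.74  102.34] lowedge [ 446.42 -127.56   74.43] top z max 159.73982435578705
delta cm [-0.1  -0.19  5.26] spin -0.1 yaw -26.4 q [ 0.08  0.61  0.18  2.23 -0.32  0.33 -1.5 ]
stripe seen 3230 [array([ -3.54, -49.43,  10.54]), array([ 6.65, 48.9 , 14.79]), array([ 2.94, -3.88, 12.69])]
[ -7.13 -43.95  10.54] [ 9.17 45.84 14.79]
```

Call:
play_rows --pt "1 0 -0.1 1.3 0" --pt "1 0 -0.1 2.6 0" --pt "1 0 -0.1 3.9 0" --pt "1 0 -0.1 5.2 0" --pt "1 0 -0.1 5.2 0"

```text
clock: 9.45
eef_pos: [420.5, -115.6, 24.9]
tool_rot: [3.141, -0.0, -0.462]
force: [0.8, 0.8, -0.9]
width: 79.1
gripper_force: 73.6
```

```bash
python3 where.py
```

```text
clock 9.45 tcp rd [-30.2   -2.08  24.87] yaw -26.447279341544196 F [ 0.8   0.8  -0.92] w 79.06771995813457 73.59630346298218
0.67 [194.1, 228.1, 459.3, 431.7] 46899
tilt of w from vert 35.45829106918833 az -26.55526175138357 44593 ext [78.21 68.6 ] ((0.07004928588867188, -5.553520202636719), (70.60224151611328, 80.09698486328125), 89.66730499267578) facectr [ 434.56 -121.39   54.27] ctr [ 429.46 -118.84   50.21] lowedge [ 447.26 -127.73   22.27] top z max 106.0489968893409
delta cm [-0.09 -0.07  0.03] spin -0.1 yaw -26.4 q [ 0.04  0.73  0.24  2.25 -0.76  0.23 -1.07]
stripe seen 2960 [array([  2.41, -46.73,  10.59]), array([ 6.85, 48.87, 27.18]), array([ 5.85,  0.17, 12.68])]
[ -1.5  -44.01  10.59] [ 9.07 46.12 27.18]
```

Call:
play_rows --pt "1 0.5 0 0.2 0" --pt "1 0.5 0 0.4 0" --pt "1 0.5 0 0.55 0" --pt "1 0.5 0 0.7 0" --pt "1 0.5 0 0.8 0" --pt "1 0.5 0 0.8 0"

```text
clock: 10.15
eef_pos: [425.5, -116.7, 19.4]
tool_rot: [-3.14, -0.003, -0.46]
force: [-3.8, 1.2, 27.2]
width: 79.2
gripper_force: 77.2
```

Call:
play_rows --pt "1 0.35 0 -0.1 0" --pt "1 0.7 0 -0.25 0" --pt "1 1.05 0 -0.35 0" --pt "1 1.4 0 -0.45 0" --pt "1 1.4 0 -0.45 0"

```text
clock: 10.65
eef_pos: [438.7, -123.0, 21.9]
tool_rot: [3.141, -0.001, -0.458]
force: [0.5, 0.0, -1.9]
width: 79.0
gripper_force: 74.0
```

```bash
python3 where.py
```

```text
clock 10.65 tcp rd [-10.63  -0.63  21.89] yaw -26.25594406985877 F [ 0.48  0.02 -1.9 ] w 78.96095694821695 73.96835088729858
0.57 [192.3, 227.0, 459.0, 431.4] 46579
tilt of w from vert 35.53141803842804 az -26.430190012214645 44367 ext [77.91 68.37] ((-0.037693023681640625, -5.668048858642578), (79.773681640625, 70.52416229248047), 0.03793959692120552) facectr [ 452.66 -128.69   51.41] ctr [ 447.56 -126.15   47.34] lowedge [ 465.35 -135.     19.52] top z max 80.20502463107299
delta cm [-1.93  0.05 -0.33] spin 0.0 yaw -26.26 q [ 0.01  0.76  0.31  2.2  -0.82  0.29 -1.  ]Traceback (most recent call last):
  File "where.py", line 10, in <module>
    P,px=cloud(d,c,E,m); k=np.linalg.norm(P[:,:2]-R0,axis=1)<70; P=P[k]
         ~~~~~^^^^^^^^^
  File "h.py", line 18, in cloud
    v,u=np.where(m&(d>0)); return world(c,E,np.c_[u,v],d[v,u]),np.c_[u,v]
                                  ~~~~~^^^^^^^^^^^^^^^^^^^^^^^
  File "h.py", line 15, in world
    s=rays(c,px); z=np.atleast_1d(z); P=np.c_[s*z[:,None],z]; return P@E[:3,:3].T+E[:3,3]
  File "h.py", line 13, in rays
    k,dd=K(c); return cv2.undistortPoints(np.array(px,float).reshape(-1,1,2),k,dd).reshape(-1,2)
                      ~~~~~~~~~~~~~~~~~~~^^^^^^^^^^^^^^^^^^^^^^^^^^^^^^^^^^^^^^^^^
cv2.error: OpenCV(4.12.0) /io/opencv/modules/calib3d/src/undistort.dispatch.cpp:347: error: (-215:Assertion failed) CV_IS_MAT(_src) && CV_IS_MAT(_dst) && (_src->rows == 1 || _src->cols == 1) && (_dst->rows == 1 || _dst->cols == 1) && _src->cols + _src->rows - 1 == _dst->rows + _dst->cols - 1 && (CV_MAT_TYPE(_src->type) == CV_32FC2 || CV_MAT_TYPE(_src->type) == CV_64FC2) && (CV_MAT_TYPE(_dst->type) == CV_32FC2 || CV_MAT_TYPE(_dst->type) == CV_64FC2) in function 'cvUndistortPointsInternal'
```

The grip at ~74 N is too firm for the tile to pivot, so it slid instead. I'll back off and see whether a partial closure lowers the grip force.

Call:
play_rows --pt "1 -0.5 0 -0.1 0" --pt "1 -1.0 0 -0.1 0" --pt "1 -1.6 0 -0.1 0" --pt "1 -1.6 0 -0.1 0" --pt "0.25 -1.6 0 -0.1 0" --pt "0.25 -1.6 0 -0.1 0"

```text
clock: 11.35
eef_pos: [423.6, -115.6, 23.0]
tool_rot: [-3.142, -0.001, -0.459]
force: [-0.5, -0.8, -1.5]
width: 78.9
gripper_force: 74.0
```

Call:
play_rows --pt "0.15 0 0 0 0" --pt "0.15 0 0 0 0"

```text
clock: 11.55
eef_pos: [423.5, -115.6, 22.9]
tool_rot: [-3.142, -0.0, -0.459]
force: [0.8, 1.3, -1.4]
width: 79.4
gripper_force: 74.0
```

Call:
play_rows --pt "0.1 0 0 0 0" --pt "0.1 0 0 0 0"

```text
clock: 11.75
eef_pos: [423.3, -115.5, 22.9]
tool_rot: [-3.142, -0.0, -0.459]
force: [0.5, 0.3, -0.5]
width: 78.9
gripper_force: 74.0
```

Call:
play_rows --pt "0.08 0 0 0 0" --pt "0.08 0 0 0 0"

```text
clock: 11.95
eef_pos: [423.2, -115.4, 22.9]
tool_rot: [3.142, 0.0, -0.459]
force: [0.9, 0.4, -1.7]
width: 79.5
gripper_force: 74.0
```

Call:
play_rows --pt "1 0 0 0.3 0" --pt "1 0 0 0.5 0" --pt "1 0 0 0.65 0" --pt "1 0 0 0.75 0" --pt "1 0 0 0.8 0" --pt "1 0 0 0.8 0"

```text
clock: 12.55
eef_pos: [422.7, -115.1, 18.6]
tool_rot: [-3.138, -0.002, -0.46]
force: [-10.7, 5.4, 56.8]
width: 79.4
gripper_force: 80.6
```

Call:
play_rows --pt "1 0.2 0 0 0" --pt "1 0.4 0 0 0" --pt "1 0.6 0 0 0" --pt "1 0.8 0 0 0"

```text
clock: 12.95
eef_pos: [423.1, -115.2, 18.8]
tool_rot: [-3.135, 0.011, -0.46]
force: [-26.0, 10.7, 79.6]
width: 78.9
gripper_force: 82.7
```

```bash
sed -i 's/    if len(P)>50.*//; s/^    hsv=.*//; s/^    P,px=cloud.*//' where.py; python3 where.py
```

```text
clock 12.95 tcp rd [-28.08  -0.59  18.78] yaw -26.34558030099143 F [-26.03  10.69  79.57] w 78.90617190333904 82.68640637397766
0.67 [193.7, 226.0, 458.4, 430.5] 47302
tilt of w from vert 35.958438671629956 az -26.722650678646854 45274 ext [78.02 68.64] ((0.040798187255859375, -5.474437713623047), (79.91856384277344, 70.54208374023438), 0.35094156861305237) facectr [ 437.37 -121.34   48.71] ctr [ 432.3  -118.79   44.6 ] lowedge [ 450.3  -127.85   16.82] top z max 100.58697548913446
delta cm [-0.3   0.05 -0.62] spin -0.0 yaw -26.35 q [-0.    0.76  0.31  2.24 -0.92  0.28 -0.9 ]
```

Even at 80 N of press the grip doesn't pivot, so an in-hand turn at full grip is out. I'll lift and take the tile back to its cradle, where letting go is safe. There I'll try a lighter grip, or re-grip through the thickness.

Call:
play_rows --pt "1 -0.8 0 -0.5 0" --pt "1 -0.8 0 -2 0" --pt "1 -0.8 0 -5 0" --pt "1 -0.8 0 -9 0" --pt "1 -0.8 0 -13 0" --pt "1 -0.8 0 -13 0"

```text
clock: 13.65
eef_pos: [425.8, -116.4, 148.4]
tool_rot: [-3.14, -0.008, -0.458]
force: [0.9, -0.5, -2.9]
width: 79.3
gripper_force: 74.1
```

```bash
python3 where.py; python3 - <<'E'
from h import *
a=np.radians(-39.4); x=np.array([np.cos(a),np.sin(a)])
p=np.array([426.8,-400.,42.5]); s,c=np.sin(np.radians(35.3)),np.cos(np.radians(35.3))
for t in (70,):
    q=np.r_[p[:2]-x*s*t,p[2]+c*t]; print(q); delta(q,-39.4)
E
```

```text
clock 13.65 tcp rd [-25.06  -0.44 148.38] yaw -26.248086694252695 F [ 0.92 -0.47 -2.86] w 79.32514090939785 74.05355930328369
0.64 [193.4, 226.6, 458.4, 429.6] 47034
tilt of w from vert 36.53432977333854 az -26.472553421012652 44956 ext [78.04 68.76] ((-0.03591156005859375, -5.613933563232422), (79.7505111694336, 70.94144439697266), 0.1219630166888237) facectr [ 439.8  -122.17  178.16] ctr [ 434.77 -119.66  173.99] lowedge [ 453.09 -128.78  146.36] top z max 206.945309125652
delta cm [-0.35  0.13 12.02] spin 0.1 yaw -26.21 q [-0.28  0.56  0.7   2.18 -0.65  0.61 -1.13]
[ 395.54290091 -374.32512935   99.62963131]
delta cm [ 8.93 24.53  4.54] spin 13.2 yaw -26.21 q [-0.28  0.56  0.7   2.18 -0.65  0.61 -1.13]
```

Call:
play_rows --pt "1 0.7 2 0 1" --pt "1 1.9 5.3 0 3" --pt "1 3.3 9 0 5" --pt "1 4.6 12.6 0 7" --pt "1 5.9 16.2 0 9" --pt "1 7.2 19.8 1 11" --pt "1 8.3 22.8 2.5 12.5" --pt "1 8.9 24.5 4 13.2" --pt "1 8.9 24.5 4.5 13.2" --pt "1 8.9 24.5 4.5 13.2"

```text
clock: 14.75
eef_pos: [393.2, -372.9, 97.6]
tool_rot: [-3.14, 0.005, -0.69]
force: [0.2, 0.4, -0.7]
width: 79.0
gripper_force: 73.7
```

```bash
python3 where.py; python3 - <<'E'
from h import *
a=np.radians(-39.4); x=np.array([np.cos(a),np.sin(a)])
p=np.array([426.8,-400.,42.5]); s,c=np.sin(np.radians(35.3)),np.cos(np.radians(35.3))
for t in (70,2):
    q=np.r_[p[:2]-x*s*t,p[2]+c*t]; delta(q,-39.4)
E
```

```text
clock 14.75 tcp rd [  59.36 -244.82   97.58] yaw -39.525694936522946 F [ 0.21  0.37 -0.7 ] w 79.02471776424652 73.66633772850037
0.88 [195.1, 227.7, 461.1, 429.5] 46810
tilt of w from vert 35.836593669641005 az -39.693829462170164 44872 ext [77.91 68.67] ((0.01902008056640625, -5.484031677246094), (80.02220153808594, 70.47649383544922), 0.1878008395433426) facectr [ 405.62 -381.62  127.22] ctr [ 401.25 -378.    123.12] lowedge [ 416.72 -390.84   95.29] top z max 176.13039554650248
delta cm [-14.41 -21.57   7.48] spin -13.1 yaw -39.41 q [ 0.3   0.75  0.65  1.94 -0.71  0.69 -0.87]
delta cm [ 0.17  0.06 -0.05] spin -0.0 yaw -39.41 q [ 0.3   0.75  0.65  1.94 -0.71  0.69 -0.87]
delta cm [4.12 0.07 5.49] spin -0.0 yaw -39.41 q [ 0.3   0.75  0.65  1.94 -0.71  0.69 -0.87]
```

Call:
play_rows --pt "1 0.8 0.05 1 0" --pt "1 1.6 0.05 2 0" --pt "1 2.3 0.05 3 0" --pt "1 2.9 0.05 3.8 0" --pt "1 3.4 0.05 4.5 0" --pt "1 3.4 0.05 4.5 0"

```text
clock: 15.45
eef_pos: [420.7, -396.5, 53.7]
tool_rot: [3.141, 0.001, -0.689]
force: [-0.3, -0.2, -0.8]
width: 79.1
gripper_force: 73.7
```

Call:
play_rows --pt "1 0.25 0 0.35 0" --pt "1 0.45 0 0.65 0" --pt "1 0.45 0 0.65 0" --pt "0.07 0.45 0 0.65 0" --pt "0.07 0.45 0 0.65 0"

```text
clock: 15.95
eef_pos: [424.0, -399.4, 48.6]
tool_rot: [-3.142, -0.0, -0.689]
force: [0.1, 0.9, -1.5]
width: 79.5
gripper_force: 73.7
```

Call:
play_rows --pt "0.06 0 0 0 0" --pt "0.06 0 0 0 0"

```text
clock: 16.15
eef_pos: [424.2, -399.6, 48.8]
tool_rot: [-3.142, -0.001, -0.689]
force: [-0.3, 0.1, 0.1]
width: 80.1
gripper_force: 0.1
```

Call:
play_rows --pt "0.064 0 0 0 0" --pt "0.064 0 0 0 0" --pt "0.064 0 0 0 0"

```text
clock: 16.45
eef_pos: [424.3, -399.4, 48.8]
tool_rot: [-3.141, -0.001, -0.689]
force: [-0.1, 1.5, 3.1]
width: 80.2
gripper_force: 2.6
```

Call:
play_rows --pt "0.066 0 0 0 0" --pt "0.066 0 0 0 0" --pt "0.066 0 0 0 0"

```text
clock: 16.75
eef_pos: [424.3, -399.4, 48.8]
tool_rot: [-3.141, -0.001, -0.689]
force: [0.1, 1.6, 5.7]
width: 79.8
gripper_force: 8.3
```

A lighter grip is possible near closure 0.065. I'll test reaching it from full grip.

Call:
play_rows --pt "1 0 0 0 0" --pt "1 0 0 0 0" --pt "0.066 0 0 0 0" --pt "0.066 0 0 0 0" --pt "0.066 0 0 0 0"

```text
clock: 17.25
eef_pos: [424.2, -399.5, 48.8]
tool_rot: [-3.141, -0.001, -0.689]
force: [-0.9, 2.5, 5.9]
width: 79.8
gripper_force: 14.5
```

```bash
python3 where.py
```

```text
clock 17.25 tcp rd [  98.91 -255.02   48.82] yaw -39.47798094686895 F [-0.86  2.5   5.91] w 79.76700038515273 14.503051042556763
0.97 [196.7, 220.5, 458.1, 408.9] 42700
tilt of w from vert 35.41211039193299 az -39.55777218496288 40172 ext [78.05 68.41] ((-0.0521240234375, -5.979663848876953), (79.86397552490234, 70.35275268554688), 0.2662568688392639) facectr [ 437.83 -409.31   71.8 ] ctr [ 433.43 -405.68   67.75] lowedge [ 448.71 -418.3    39.87] top z max 100.71076556493128
0.66 [223.7, 163.4, 424.2, 224.8] 2980
tilt of w from vert 87.23593876743702 az 142.77783597771892 1433 ext [47.45 11.06] ((-0.08631324768066406, 1.5109853744506836), (11.537492752075195, 51.87411880493164), 87.03295135498047) facectr [ 450.45 -420.24   10.33] ctr [ 450.72 -420.44    3.34] lowedge [ 446.32 -417.1     3.07] top z max 54.32843978958334
delta cm [-18.44 -21.76   2.38] spin -13.2 yaw -39.48 q [ 0.35  0.86  0.6   1.85 -0.76  0.67 -0.85]
```

Call:
play_rows --pt "1 0 0 0 0" --pt "1 0 0 0 0" --pt "1 -0.3 0 -0.4 0" --pt "1 -0.6 0 -0.85 0" --pt "1 -0.9 0 -1.3 0" --pt "1 -1.3 0 -1.85 0" --pt "1 -1.8 0 -2.6 0" --pt "1 -2 0 -4.5 0" --pt "1 -2 0 -8 0" --pt "1 -2 0 -9 0"

```text
clock: 18.35
eef_pos: [407.8, -386.9, 141.0]
tool_rot: [3.141, -0.001, -0.689]
force: [0.6, -0.8, -1.3]
width: 79.0
gripper_force: 73.4
```

```bash
python3 - <<'E'
from where import *
rep(); delta([*(R0-31*X-1.0*Y),60],-26.3)
E
```

```text
clock 18.35 tcp rd [  78.6  -250.93  140.95] yaw -39.503299143402934 F [ 0.58 -0.77 -1.28] w 78.99579858733549 73.44112873077393
delta cm [-16.39 -21.83   8.08] spin -13.2 yaw -39.5 q [ 0.27  0.72  0.72  1.86 -0.65  0.8  -0.93]
```

Call:
play_rows --pt "1 -1.6 -2 0 -1" --pt "1 -4.1 -5.3 0.2 -3" --pt "1 -6.7 -8.7 1 -5" --pt "1 -9.3 -12 2 -7" --pt "1 -11.8 -15.3 3.5 -9" --pt "1 -14 -18.3 5.5 -11" --pt "1 -15.5 -20.5 7 -12.5" --pt "1 -16.4 -21.8 8 -13.2" --pt "1 -16.4 -21.8 8.5 -13.2" --pt "1 -16.4 -21.8 8.5 -13.2"

```text
clock: 19.35
eef_pos: [419.5, -114.4, 53.0]
tool_rot: [3.141, 0.002, -0.459]
force: [-0.4, 0.3, -1.3]
width: 79.1
gripper_force: 73.3
```

```bash
python3 where.py
```

```text
clock 19.35 tcp rd [-31.59  -1.43  53.  ] yaw -26.27744627272681 F [-0.44  0.26 -1.3 ] w 79.06541876746526 73.27541828155518
0.8 [198.4, 220.9, 457.7, 409.4] 42784
tilt of w from vert 35.202624992087664 az -26.275374043149736 40163 ext [78.26 68.54] ((0.22523880004882812, -5.8079986572265625), (70.26878356933594, 80.07695007324219), 89.96549224853516) facectr [ 435.38 -120.98   75.42] ctr [ 430.25 -118.45   71.38] lowedge [ 447.97 -127.2    43.38] top z max 104.19160991133832
delta cm [-0.06 -0.1   2.87] spin -0.1 yaw -26.39 q [-0.1   0.71  0.45  2.24 -0.88  0.37 -0.93]
```

Call:
play_rows --pt "1 0 0 1 0" --pt "1 0 0 2 0" --pt "1 0 0 2.5 0" --pt "1 0 0 2.75 0" --pt "1 0 0 2.85 0" --pt "1 0 0 2.85 0"

```text
clock: 20.05
eef_pos: [420.3, -115.2, 26.6]
tool_rot: [-3.141, -0.002, -0.461]
force: [-4.8, 1.0, 19.0]
width: 79.2
gripper_force: 76.1
```

Call:
play_rows --pt "0.067 0 0 0 0" --pt "0.066 0.1 0 0 0" --pt "0.066 0.25 0 -0.05 0"

```text
clock: 20.35
eef_pos: [420.5, -115.3, 26.5]
tool_rot: [-3.141, 0.003, -0.461]
force: [-8.3, 0.9, 12.1]
width: 80.2
gripper_force: 14.7
```

Call:
play_rows --pt "0.065 0.2 0 0 0" --pt "0.065 0.4 0 -0.1 0" --pt "0.065 0.6 0 -0.15 0"

```text
clock: 20.65
eef_pos: [428.6, -118.7, 27.4]
tool_rot: [3.141, -0.001, -0.459]
force: [0.7, -0.6, -0.9]
width: 79.8
gripper_force: 8.3
```

```bash
python3 where.py
```

```text
clock 20.65 tcp rd [-21.55  -1.26  27.44] yaw -26.325600675073925 F [ 0.73 -0.58 -0.9 ] w 79.84791892661912 8.345505595207214
0.77 [195.3, 222.9, 459.3, 414.1] 43374
tilt of w from vert 33.83418726248897 az -26.368451104190868 40342 ext [78.37 68.91] ((-0.02538299560546875, -6.027820587158203), (80.5006103515625, 70.92890930175781), 0.05413458123803139) facectr [ 443.53 -124.85   50.48] ctr [ 438.32 -122.27   46.59] lowedge [ 455.51 -130.79   17.97] top z max 79.83989279305885
delta cm [-1.    0.03  0.22] spin 0.0 yaw -26.28 q [-0.05  0.76  0.38  2.23 -0.95  0.32 -0.87]
```

Call:
play_rows --pt "0.064 0 0 0.2 0" --pt "0.064 0 0 0.4 0" --pt "0.064 0 0 0.6 0" --pt "0.064 0.1 0 0.7 0"

```text
clock: 21.15
eef_pos: [427.6, -117.7, 19.7]
tool_rot: [-3.141, 0.003, -0.459]
force: [-4.4, 0.7, 5.8]
width: 80.1
gripper_force: 4.6
```

```bash
python3 where.py
```

```text
clock 21.15 tcp rd [-22.94  -0.81  19.73] yaw -26.286026694608466 F [-4.35  0.7   5.77] w 80.1087925860644 4.576778635382652
0.63 [195.0, 224.8, 457.5, 429.2] 46841
tilt of w from vert 39.85164755770309 az -26.332965885773216 45276 ext [78.16 68.55] ((0.04273223876953125, -4.923007965087891), (80.13224792480469, 70.29715728759766), 0.08902350813150406) facectr [ 440.67 -122.94   48.53] ctr [ 435.85 -120.55   44.05] lowedge [ 455.54 -130.3    17.73] top z max 75.83859249626971
delta cm [-0.82  0.04 -0.53] spin 0.0 yaw -26.29 q [-0.03  0.77  0.36  2.23 -0.97  0.3  -0.85]
```

The pivoting slipped the wrong way: with the corner ahead of the grip, pressing down flattens the tile. It needs a sideways push on its lower edge instead. With the light grip I'll press that edge against the housing's right-hand wall. First I secure the grip and lift, then check for free space there.

Call:
play_rows --pt "1 0 0 0 0" --pt "1 0 0 -0.1 0" --pt "1 0 0 -2 0" --pt "1 0 0 -6 0" --pt "1 0 0 -10.5 0" --pt "1 0 0 -14 0" --pt "1 0 0 -14 0"

```text
clock: 21.95
eef_pos: [432.2, -119.5, 163.3]
tool_rot: [-3.14, -0.008, -0.458]
force: [0.4, -0.4, -2.4]
width: 79.2
gripper_force: 74.2
```

```bash
python3 - <<'E'
from where import *
st=rep(); tile.REF=st['eef_pos']+np.array([0,0,20]); tile.tile()
z=np.load('top.npz'); c=ctrl.calibration('top'); P,_=cloud(z['d'],c,z['E']); q=np.c_[(P[:,:2]-R0)@X,(P[:,:2]-R0)@Y,P[:,2]]
k=(q[:,0]>60)&(q[:,0]<300)&(q[:,1]<-90)&(q[:,1]>-320)&(q[:,2]>12)
H=np.histogram2d(q[k,0],q[k,1],bins=[np.arange(60,301,30),np.arange(-320,-89,23)])[0].astype(int); print(H)
w=(q[:,1]<-60)&(q[:,1]>-95)&(q[:,0]>130)&(q[:,0]<230)&(q[:,2]>30); print('right wall y',np.percentile(q[w,1],[1,5,50]))
delta([*(R0+178*X-150*Y),150],63.7); delta([*(R0+178*X-135*Y),32],63.7)
E
```

```text
clock 21.95 tcp rd [-18.03  -0.41 163.33] yaw -26.22821981695059 F [ 0.36 -0.44 -2.45] w 79.17922624840108 74.20180678367615
0.88 [198.3, 223.5, 457.5, 428.6] 46351
tilt of w from vert 40.47225842501942 az -26.33010413420118 44862 ext [78.02 68.4 ] ((0.089385986328125, -4.9068145751953125), (70.3336410522461, 80.0172348022461), 89.9786148071289) facectr [ 444.83 -124.6   191.94] ctr [ 440.06 -122.24  187.39] lowedge [ 459.96 -132.09  161.38] top z max 218.76807809032096
[[  0  82  69  42   7   2   0   0   0   0]
 [  4 142 162 179 111   0   0   0   0   0]
 [ 14  53  58 102  32   0   0   0   0   0]
 [  0   0   0   1   1   0   0   0   0   0]
 [  0   0   0   0   0   0   0   0   0   0]
 [146 137   2   0   0   0   0   0   0   0]
 [127 138   3   0   0   0   0   0   0   0]
 [ 23   6   0   0   0   0   2  49  33  48]]
right wall y [-80.34 -80.03 -74.07]
delta cm [19.85 15.03  1.03] spin -89.9 yaw -26.2 q [-0.32  0.56  0.77  2.15 -0.64  0.67 -1.13]
delta cm [19.84 13.54 12.83] spin -89.9 yaw -26.2 q [-0.32  0.56  0.77  2.15 -0.64  0.67 -1.13]
```

Call:
play_rows --pt "1 1.5 1.2 0 -7" --pt "1 3.5 2.7 0 -15" --pt "1 5.5 4.2 0 -23" --pt "1 7.5 5.7 0 -31" --pt "1 9.5 7.2 0 -39" --pt "1 11.5 8.7 0 -47" --pt "1 13.5 10.2 0 -55" --pt "1 15.5 11.7 0 -63" --pt "1 17.5 13.2 0 -71" --pt "1 19.5 14.7 0 -79"

```text
clock: 23.05
eef_pos: [538.4, -336.5, 157.2]
tool_rot: [-3.138, -0.001, 0.926]
force: [-0.4, -0.5, -2.0]
width: 78.8
gripper_force: 73.9
```

```bash
python3 - <<'E'
from where import *
st=rep(); delta([*(R0+178*X-135*Y),32],63.7)
E
```

```text
clock 23.05 tcp rd [ 173.38 -147.87  157.23] yaw 53.03446613066059 F [-0.37 -0.47 -1.99] w 78.78998539681466 73.89611721038818
delta cm [ 1.33  0.27 12.52] spin -10.7 yaw 53.03 q [ 0.32  0.7   0.33  1.63 -0.28  0.86  0.12]
```

Call:
play_rows --pt "1 0.3 0 0.5 -6" --pt "1 0.7 0.1 4 -10.7" --pt "1 1.0 0.2 8 -10.7" --pt "1 1.3 0.2 11 -10.7" --pt "1 1.3 0.2 12.5 -10.7" --pt "1 1.3 0.2 12.5 -10.7"

```text
clock: 23.65
eef_pos: [546.0, -325.9, 31.2]
tool_rot: [-3.135, -0.001, 1.107]
force: [-0.1, -0.2, -1.0]
width: 79.2
gripper_force: 73.9
```

```bash
python3 - <<'E'
from where import *
st=rep(); tile.REF=st['eef_pos']+np.array([0,0,20]); tile.tile(); delta([*(R0+178*X-116*Y),32],63.7)
E
```

```text
clock 23.65 tcp rd [ 175.46 -135.03   31.24] yaw 63.403073912892296 F [-0.1  -0.16 -1.  ] w 79.15002167241295 73.94072413444519
0.75 [0.1, 0.0, 581.6, 197.0] 2474
tilt of w from vert 19.44491810236108 az -116.23701229365206 2473 ext [65.88 13.48] ((-0.767974853515625, 2.7813191413879395), (14.826251983642578, 70.23279571533203), 89.93707275390625) facectr [ 571.84 -272.86   78.64] ctr [ 574.76 -266.94   76.31] lowedge [ 573.76 -268.95   69.95] top z max 85.53195641336208
0.62 [195.3, 225.0, 456.8, 429.8] 46261
tilt of w from vert 40.18509944540913 az 63.0029373561995 44732 ext [77.84 68.39] ((0.061641693115234375, -4.824321746826172), (79.89702606201172, 70.14976501464844), 0.8067982792854309) facectr [ 553.15 -313.47   59.65] ctr [ 550.72 -318.23   55.13] lowedge [ 560.74 -298.57   29.01] top z max 114.18911489413762
delta cm [ 1.98 -0.06  0.3 ] spin -0.3 yaw 63.39 q [ 0.36  0.86  0.22  1.69 -0.29  0.62  0.28]
```

Call:
play_rows --pt "1 0.7 0 0 0" --pt "1 1.3 0 0 0" --pt "1 1.6 0 0 0" --pt "0.067 1.7 0 0 0" --pt "0.065 1.8 0 0 0" --pt "0.065 2 0 0 0" --pt "0.065 2.2 0 0 0" --pt "0.065 2.4 0 0 0"

```text
clock: 24.55
eef_pos: [557.7, -309.1, 35.5]
tool_rot: [3.141, 0.004, 1.106]
force: [-4.3, -5.5, 2.4]
width: 80.2
gripper_force: 9.8
```

```bash
python3 - <<'E'
from where import *
st=rep(); tile.REF=st['eef_pos']+np.array([0,0,20]); tile.tile()
E
```

```text
clock 24.55 tcp rd [ 178.54 -114.74   35.47] yaw 63.34979984907909 F [-4.28 -5.47  2.35] w 80.16900349693992 9.806252717971802
0.58 [197.6, 255.8, 456.3, 428.1] 40342
tilt of w from vert 39.5130560121649 az 63.4181861684269 38754 ext [78.17 54.73] ((-0.000484466552734375, -3.0249404907226562), (80.25070190429688, 56.434326171875), 0.3575175702571869) facectr [ 562.63 -300.48   69.47] ctr [ 560.21 -305.31   65.02] lowedge [ 568.   -289.73   43.91] top z max 117.29561970376034
```

Call:
play_rows --pt "0.065 0.2 0 0 0" --pt "0.065 0.4 0 0 0" --pt "0.065 0.6 0 0 0" --pt "0.065 0.8 0 0 0"

```text
clock: 25.05
eef_pos: [561.8, -302.0, 35.6]
tool_rot: [3.14, 0.004, 1.105]
force: [-2.7, -4.3, 1.7]
width: 79.8
gripper_force: 9.8
```

```bash
python3 - <<'E'
from where import *
st=rep(); tile.REF=st['eef_pos']+np.array([0,0,20]); tile.tile()
E
```

```text
clock 25.05 tcp rd [ 179.07 -106.56   35.61] yaw 63.32130293567002 F [-2.69 -4.3   1.7 ] w 79.81674758623836 9.782315343618393
0.6 [195.3, 283.5, 458.2, 436.7] 34894
tilt of w from vert 30.879282864167195 az 63.50395562629082 33022 ext [77.84 48.48] ((0.15293502807617188, -3.0631847381591797), (80.07939147949219, 50.67153549194336), 0.5411538481712341) facectr [ 564.75 -297.25   71.52] ctr [ 562.07 -302.63   67.93] lowedge [ 567.62 -291.49   47.12] top z max 116.37741101993667
```

Call:
play_rows --pt "0.065 0.2 0 0 0" --pt "0.065 0.4 0 0 0" --pt "0.065 0.6 0 0 0" --pt "0.065 0.8 0 0 0" --pt "0.065 1.0 0 0 0"

```text
clock: 25.65
eef_pos: [567.4, -289.6, 34.9]
tool_rot: [3.141, -0.0, 1.107]
force: [-1.3, -3.6, 2.0]
width: 79.7
gripper_force: 9.7
```

```bash
python3 - <<'E'
from where import *
st=rep(); tile.REF=st['eef_pos']+np.array([0,0,20]); tile.tile()
E
```

```text
clock 25.65 tcp rd [178.53 -92.99  34.93] yaw 63.430554411759225 F [-1.34 -3.61  1.96] w 79.7156010067075 9.657435715198517
0.91 [194.0, 329.7, 455.9, 445.7] 25065
tilt of w from vert 17.606740865813833 az 63.60010188985375 22509 ext [77.68 34.36] ((-0.1005706787109375, -2.460063934326172), (80.0996322631836, 35.932621002197266), 0.2758916914463043) facectr [ 568.03 -289.54   77.06] ctr [ 565.06 -295.52   74.94] lowedge [ 567.37 -290.86   58.57] top z max 117.06986513749565
```

Rotation works (40° → 17.6°), but the fingers are now almost at the wall. I'll raise them above the lid so that only the tile's lower end bears on the wall, and continue.

Call:
play_rows --pt "1 0 0 0 0" --pt "1 -0.3 0 0 0" --pt "1 -0.4 0 -1.5 0" --pt "1 -0.4 0 -3 0" --pt "1 -0.4 0 -4.4 0" --pt "1 -0.4 0 -4.4 0" --pt "0.067 -0.3 0 -4.4 0" --pt "0.065 0 0 -4.4 0" --pt "0.065 0.2 0 -4.4 0" --pt "0.065 0.4 0 -4.4 0"

```text
clock: 26.75
eef_pos: [567.9, -287.3, 78.6]
tool_rot: [-3.141, 0.002, 1.106]
force: [-2.0, -3.2, 1.1]
width: 79.8
gripper_force: 9.8
```

```bash
python3 - <<'E'
from where import *
st=rep(); tile.REF=st['eef_pos']+np.array([0,0,20]); tile.tile()
E
```

```text
clock 26.75 tcp rd [178.04 -90.75  78.6 ] yaw 63.394517648999255 F [-2.02 -3.22  1.15] w 79.82920265374536 9.752132892608643
0.61 [193.7, 278.4, 456.8, 446.7] 35805
tilt of w from vert 13.823849062712519 az 63.60597123867186 32778 ext [78.2 66.9] ((0.01337432861328125, -7.345745086669922), (80.97150421142578, 69.4127197265625), 0.5093668699264526) facectr [ 570.19 -283.91  104.77] ctr [ 567.17 -290.    103.1 ] lowedge [ 570.73 -282.84   70.62] top z max 163.2713310996145
```

Call:
play_rows --pt "0.065 0.2 0 0 0" --pt "0.065 0.4 0 0 0" --pt "0.065 0.6 0 0 0" --pt "0.065 0.8 0 0 0" --pt "0.065 0.9 0 0 0"

```text
clock: 27.35
eef_pos: [573.3, -277.7, 79.0]
tool_rot: [3.141, -0.0, 1.107]
force: [-1.9, -2.9, -0.2]
width: 79.9
gripper_force: 9.6
```

```bash
python3 - <<'E'
from where import *
st=rep(); tile.REF=st['eef_pos']+np.array([0,0,20]); tile.tile()
E
```

```text
clock 27.35 tcp rd [178.61 -79.69  78.95] yaw 63.4523545968859 F [-1.92 -2.86 -0.17] w 79.8569628188225 9.621267020702362
0.58 [192.1, 302.6, 460.6, 445.9] 29810
tilt of w from vert 2.9240560965500446 az 63.73609886112713 25844 ext [77.77 62.03] ((-0.06921768188476562, -7.903129577636719), (80.08370208740234, 65.01903533935547), 0.4272597134113312) facectr [ 573.76 -277.88  106.93] ctr [ 570.67 -284.15  106.57] lowedge [ 571.37 -282.73   75.6 ] top z max 160.31477802591752
```

Call:
play_rows --pt "1 0.1 0 0 0" --pt "1 0.1 0 0 0" --pt "1 -1.5 0 0 0" --pt "1 -3 0 -1 0" --pt "1 -4.5 0 -4 4" --pt "1 -5 0 -7 12" --pt "1 -5 0 -8 20" --pt "1 -5 0 -8 20"

```text
clock: 28.25
eef_pos: [551.1, -325.0, 161.6]
tool_rot: [3.137, -0.001, 0.756]
force: [0.5, -0.1, -2.0]
width: 79.2
gripper_force: 73.3
```

```bash
python3 - <<'E'
from where import *
st=rep(); tile.REF=st['eef_pos']+np.array([0,0,20]); tile.tile()
delta([*(R0+8*X-1*Y),150],-26.3)
E
```

```text
clock 28.25 tcp rd [ 179.68 -131.9   161.56] yaw 43.29318023540721 F [ 0.53 -0.09 -2.  ] w 79.16022075785918 73.31676721572876
0.6 [193.3, 298.4, 457.6, 445.7] 30907
tilt of w from vert 2.8275387882079253 az 43.5333887385177 26770 ext [77.77 68.84] ((-0.051116943359375, -9.727676391601562), (79.69037628173828, 72.24877166748047), 0.0176262054592371) facectr [ 551.31 -324.82  185.79] ctr [ 546.24 -329.63  185.44] lowedge [ 547.47 -328.47  151.06] top z max 243.36314091282395
delta cm [  6.32 -20.41   0.9 ] spin 69.9 yaw 43.58 q [ 0.26  0.71  0.39  1.63 -0.33  0.87 -0.03]
```

Call:
play_rows --pt "1 0.4 -1.4 0 5" --pt "1 1.1 -3.6 0 13" --pt "1 1.8 -5.9 0 21" --pt "1 2.5 -8.2 0 29" --pt "1 3.2 -10.5 0 37" --pt "1 3.9 -12.8 0 45" --pt "1 4.7 -15.1 0 53" --pt "1 5.4 -17.4 0 61" --pt "1 6 -19.4 0 68" --pt "1 6.3 -20.4 0.5 69.9"

```text
clock: 29.35
eef_pos: [454.8, -129.3, 153.0]
tool_rot: [-3.141, 0.003, -0.46]
force: [0.1, -0.5, -1.8]
width: 78.8
gripper_force: 73.3
```

```bash
python3 - <<'E'
from where import *
st=rep(); delta([*(R0+7*X),50],-26.3)
E
```

```text
clock 29.35 tcp rd [  6.62   0.83 153.03] yaw -26.342533611514707 F [ 0.11 -0.54 -1.83] w 78.81551127030774 73.34067821502686
delta cm [ 0.07  0.09 10.3 ] spin -0.0 yaw -26.34 q [-0.28  0.61  0.75  2.08 -0.65  0.7  -1.13]
```

Call:
play_rows --pt "1 0 0.1 3 0" --pt "1 0 0.1 6 0" --pt "1 0 0.1 9 0" --pt "1 0 0.1 11 0" --pt "1 0 0.1 12 0" --pt "1 0 0.1 12.5 0" --pt "1 0 0.1 12.5 0"

```text
clock: 30.05
eef_pos: [455.6, -132.7, 28.7]
tool_rot: [3.142, 0.0, -0.462]
force: [-0.5, 0.4, -2.2]
width: 79.0
gripper_force: 73.4
```

```bash
python3 - <<'E'
from where import *
st=rep(); tile.REF=st['eef_pos']+np.array([0,0,20]); tile.tile()
E
```

```text
clock 30.05 tcp rd [ 8.88 -1.85 28.67] yaw -26.44473692263466 F [-0.54  0.38 -2.24] w 79.02577630376523 73.42188835144043
0.68 [192.7, 296.1, 459.9, 446.2] 31160
tilt of w from vert 2.578709331306142 az -26.167877194888234 26850 ext [78.13 68.74] ((0.0102996826171875, -9.542713165283203), (79.92195892333984, 71.86190032958984), 0.3912524878978729) facectr [ 455.74 -131.58   53.01] ctr [ 449.47 -128.5    52.69] lowedge [ 450.85 -129.18   18.36] top z max 113.73324470118392
```

Call:
play_rows --pt "1 0 0 0.3 0" --pt "1 0 0 0.5 0" --pt "1 0 0 0.6 0" --pt "1 0 0 0.6 0"

```text
clock: 30.55
eef_pos: [456.4, -132.4, 24.5]
tool_rot: [-3.14, -0.002, -0.462]
force: [-1.6, 1.2, 14.9]
width: 79.5
gripper_force: 75.4
```

Call:
play_rows --pt "0.065 0 0 0 0" --pt "0.062 0 0 0 0" --pt "0.04 0 0 0 0" --pt "0 0 0 0 0" --pt "0 0 0 0 0" --pt "0 0 0 0 0"

```text
clock: 31.15
eef_pos: [455.6, -132.3, 22.8]
tool_rot: [3.141, 0.0, -0.462]
force: [-0.3, 0.6, 0.2]
width: 85.8
gripper_force: 0.0
```

```bash
python3 - <<'E'
from where import *
st=rep(); tile.REF=st['eef_pos']+np.array([0,0,20]); im,d,c,E=tile.tile()
M=np.array(c['mount']); v,u=np.mgrid[0:480,0:640].reshape(2,-1); W=world(c,M,np.c_[u,v],d[v,u]); q=np.c_[W,d.ravel()]
k=(d.ravel()>0)&(abs(W[:,0])<14)&(W[:,2]<-27)&(W[:,2]>-45); y=W[k,1]; h,e=np.histogram(y,bins=np.arange(-60,61,2)); print([(int(a),int(b)) for a,b in zip(e,h) if b])
save('w5.png',im)
E
```

```text
clock 31.15 tcp rd [ 8.67 -1.54 22.82] yaw -26.47155579150645 F [-0.32  0.56  0.18] w 85.81545338648303 0.0
0.78 [183.0, 298.8, 465.4, 443.2] 32354
tilt of w from vert 0.8830809400033985 az -26.27326231108929 26521 ext [77.78 68.69] ((0.2780303955078125, -10.209941864013672), (79.83836364746094, 72.18576049804688), 0.02379279024899006) facectr [ 457.64 -131.71   48.64] ctr [ 451.37 -128.61   48.53] lowedge [ 451.84 -128.84   14.19] top z max 105.30947756901882
[(-58, 93), (-56, 180), (-54, 35), (-52, 38), (-50, 158), (-48, 168), (-46, 287), (-44, 758), (-42, 75), (-40, 179), (-38, 189), (-36, 159), (-34, 179), (-32, 183), (-30, 178), (-28, 189), (-26, 190), (-24, 188), (-22, 195), (-20, 190), (-18, 190), (-16, 186), (-14, 185), (-12, 182), (-10, 180), (-8, 188), (-6, 194), (-4, 202), (-2, 188), (0, 197), (2, 197), (4, 187), (6, 187), (8, 186), (10, 188), (12, 185), (14, 201), (16, 197), (18, 192), (20, 190), (22, 198), (24, 192), (26, 176), (28, 183), (30, 188), (32, 163), (34, 181), (36, 154), (38, 21), (40, 921), (42, 196), (44, 165), (46, 164), (48, 19), (50, 48), (52, 171), (54, 86)]
```

View pics/w5.png

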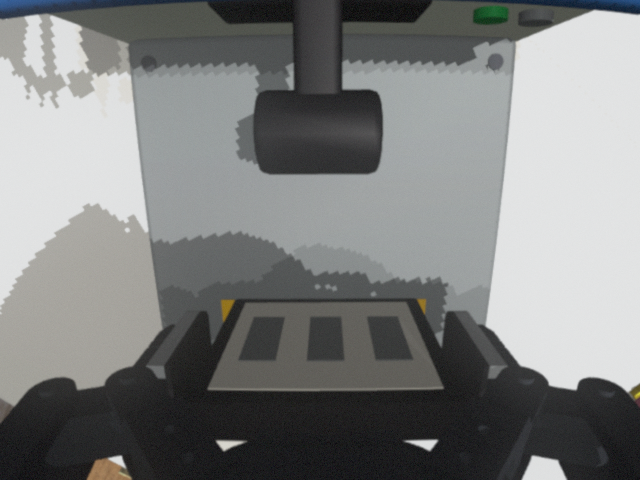

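The wrist view shows the tile upright on the yellow stripe (stripe ends showing at (228,308) and (421,308)), with gaps to both fingers. The handle is at (318,132). Next I rise straight up.

Call:
play_rows --pt "0 0 0 0 0" --pt "0 0 0 -1 0" --pt "0 0 0 -2.5 0" --pt "0 0 0 -4.5 0" --pt "0 0 0 -7 0" --pt "0 0 0 -10 0" --pt "0 0 0 -12 0" --pt "0 0 0 -12 0"

```text
clock: 32.05
eef_pos: [457.1, -133.0, 145.7]
tool_rot: [-3.141, -0.005, -0.462]
force: [1.4, 0.6, 0.4]
width: 85.5
gripper_force: 0.0
```

```bash
python3 - <<'E'
from where import *
st=rep(); tile.REF=np.array([451,-128,48]); tile.tile()
im,d,c,E=shot('top')
hsv=cv2.cvtColor(im,cv2.COLOR_RGB2HSV)
for n in('top','side'):
    im,d,c,E=shot(n); hsv=cv2.cvtColor(im,cv2.COLOR_RGB2HSV)
    b=np.zeros(d.shape,bool); b[110:300,150:360]=1
    m=b&((hsv[...,0]<8)|(hsv[...,0]>172))&(hsv[...,1]>150)&(hsv[...,2]>90)
    P,px=cloud(d,c,E,m); q=np.c_[(P[:,:2]-R0)@X,(P[:,:2]-R0)@Y,P[:,2]]; k=(q[:,1]>80)&(q[:,1]<115)
    q=q[k]; ang=np.arctan2(q[:,2]-83,230-q[:,0]); rad=np.hypot(q[:,2]-83,230-q[:,0])
    g=(rad>118)&(rad<150); print(n,len(q),'rider',g.sum(),'ang med',np.median(ang[g]),'mean',ang[g].mean(),'range',np.percentile(ang[g],[5,95]),'radius',np.median(rad[g]),'| all ang',np.median(ang),rad.min(),rad.max(), 'arm part', np.median(ang[(rad>50)&(rad<115)]))
    for t in ctrl.trace(n,'handle')[:1]: pass
    # pixel-only: plane y=96
    s=rays(c,px[k].astype(float)); D=np.c_[s,np.ones(len(s))]@E[:3,:3].T; o=E[:3,3]
    Yw=np.r_[Y,0]; t=(96-(o-np.r_[R0,0])@Yw)/(D@Yw); Q=o+D*t[:,None]; q=np.c_[(Q[:,:2]-R0)@X,Q[:,2]]; an=np.arctan2(q[:,1]-83,230-q[:,0]); ra=np.hypot(q[:,1]-83,230-q[:,0]); g=(ra>115)&(ra<150); print('plane',np.median(an[g]),g.sum(),'arm',np.median(an[(ra>40)&(ra<110)]))
E
```

```text
clock 32.05 tcp rd [ 10.35  -1.44 145.66] yaw -26.472582011995627 F [1.4  0.58 0.42] w 85.48209304041184 0.0
0.78 [257.4, 228.2, 396.5, 285.0] 6938
tilt of w from vert 0.6791506824848818 az -26.199903427338 4340 ext [78.4  70.62] ((0.3991661071777344, -9.757488250732422), (79.86688995361328, 72.79963684082031), 0.2224075049161911) facectr [ 457.67 -131.82   47.75] ctr [ 451.39 -128.73   47.67] lowedge [ 451.77 -128.92   12.36] top z max 84.2295134995602
top 61 rider 50 ang med 0.662758787577355 mean 0.6600714173281994 range [0.63 0.68] radius 130.74041406525203 | all ang 0.6610378405577026 44.81749183902271 135.7668426919903 arm part 0.6499277952642314
plane 0.6365943534641758 32 arm 0.6405944444892903
side 53 rider 52 ang med 0.6486245091980187 mean 0.6495300695900836 range [0.63 0.67] radius 133.46746626046956 | all ang 0.6490623011568367 15.060465279483749 137.36217130051847 arm part nan
plane 0.6514190331947823 49 arm nan
  return _methods._mean(a, axis=axis, dtype=dtype,
  ret = ret.dtype.type(ret / rcount)
```

The tile stands centred and upright, and the marker reads 0.65 rad from both cameras. Next I measure the handle.

```bash
python3 - <<'E'
from where import *
im,d,c,E=shot('wrist'); P,px=cloud(d,c,E); q=np.c_[(P[:,:2]-R0)@X,(P[:,:2]-R0)@Y,P[:,2]]
k=(q[:,0]>62)&(q[:,0]<95)&(abs(q[:,1])<30)&(q[:,2]>65)&(q[:,2]<100)&(im[px[:,1],px[:,0]].sum(1)<250); h=q[k]
f=h[h[:,0]<85]; print(len(h),np.percentile(h,[1,50,99],axis=0)); print('front part',np.percentile(f,[1,50,99],axis=0))
st=rep(); delta([*(R0+80*X+0*Y),130],-26.3)
E
```

```text
2104 [[ 72.44 -11.28  83.47]
 [ 82.28   1.29  90.03]
 [ 94.23  13.83  92.79]]
front part [[ 71.97 -11.29  83.6 ]
 [ 78.96   1.33  90.83]
 [ 84.68  13.9   92.95]]
clock 32.45 tcp rd [  8.26  -1.69 142.28] yaw -26.492570853814666 F [0.17 0.13 0.23] w 85.6814697025853 0.0
delta cm [ 7.18 -0.19  1.22] spin -0.2 yaw -26.49 q [-0.26  0.62  0.74  2.09 -0.67  0.68 -1.1 ]
```

Call:
play_rows --pt "0 2.5 -0.1 0 0" --pt "0 5.5 -0.2 0 0" --pt "0 7.2 -0.2 1 0" --pt "0 7.2 -0.2 3.5 0" --pt "0 7.2 -0.2 6 0" --pt "0 7.2 -0.2 8 0" --pt "0 7.2 -0.2 8.9 0" --pt "0 7.2 -0.2 8.9 0"

```text
clock: 33.25
eef_pos: [520.0, -162.5, 52.7]
tool_rot: [3.141, 0.003, -0.463]
force: [-0.1, -0.7, 0.5]
width: 85.3
gripper_force: 0.0
```

```bash
python3 - <<'E'
from where import *
rep()
E
```

```text
clock 33.25 tcp rd [79.79 -0.03 52.69] yaw -26.502810386696556 F [-0.09 -0.69  0.49] w 85.28740006162967 0.0
```

Call:
play_rows --pt "1 0 0 0 0" --pt "1 0 0 0 0" --pt "1 0 0 0 0" --pt "1 0 0 0 0" --pt "1 0 0 0 0" --pt "1 0 0 0 0" --pt "1 0 0 0 0" --pt "1 0 0 0 0"

```text
clock: 34.05
eef_pos: [521.2, -163.0, 54.4]
tool_rot: [3.142, -0.001, -0.462]
force: [-0.6, -0.0, 6.7]
width: 24.9
gripper_force: 60.1
```

```bash
python3 - <<'E'
from where import *
rep(); im,d,c,E=shot('side'); cv2.imwrite('pics/s3.png',cv2.resize(im[170:370,140:380,::-1],(720,600),interpolation=3))
E
```

```text
clock 34.05 tcp rd [81.12  0.02 54.43] yaw -26.47662831271567 F [-0.62 -0.01  6.71] w 24.857612227576336 60.09575307369232
```

View pics/s3.png

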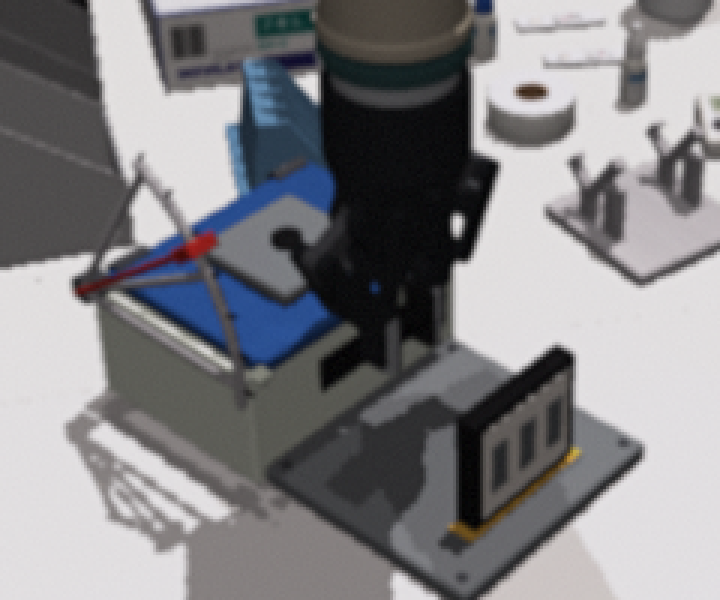

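The fingers hold the handle (width 25, 60 N) and the tile still stands, spanning about (457–575, 345–525) in the crop. Next I lift along the arc.

Call:
play_rows --pt "1 0 0 -0.4 0" --pt "1 0.05 0 -1.1 0" --pt "1 0.17 0 -2.2 0" --pt "1 0.3 0 -3 0" --pt "1 0.5 0 -3.75 0" --pt "1 0.7 0 -4.5 0" --pt "1 0.9 0 -5.15 0" --pt "1 1.2 0 -5.85 0" --pt "1 1.5 0 -6.5 0" --pt "1 1.5 0 -6.5 0"

```text
clock: 35.1
eef_pos: [533.6, -169.1, 119.3]
tool_rot: [-3.141, 0.002, -0.462]
force: [-2.7, -2.0, -7.8]
width: 24.6
gripper_force: 59.4
```

```bash
cat > ang.py <<'E'
from where import *
st=rep(); dz=st['eef_pos'][2]-54.4; print('lid by tcp',np.arcsin(dz/150), 'by x',np.arccos(np.clip((230-rd(st['eef_pos'])[0]+0.9)/150,-1,1)))
for n in('top','side'):
    im,d,c,E=shot(n); hsv=cv2.cvtColor(im,cv2.COLOR_RGB2HSV); P,px=cloud(d,c,E); col=hsv[px[:,1],px[:,0]]
    q=np.c_[(P[:,:2]-R0)@X,(P[:,:2]-R0)@Y,P[:,2]]
    k=(col[:,0]>100)&(col[:,0]<125)&(col[:,1]>140)&(q[:,0]>90)&(q[:,0]<250)&(abs(q[:,1])<85)&(q[:,2]>60)
    b=q[k]
    for _ in range(3):
        p=np.polyfit(b[:,0],b[:,2],1); r=abs(np.polyval(p,b[:,0])-b[:,2]); b=b[r<5]
    print(n,'lid plane angle',np.arctan(-p[0]),len(b))
    k=((col[:,0]<8)|(col[:,0]>172))&(col[:,1]>150)&(q[:,1]>80)&(q[:,1]<115)&(q[:,0]>80)&(q[:,0]<240)&(q[:,2]>80); r=q[k]
    ra=np.hypot(r[:,2]-83,230-r[:,0]); r=r[ra>115]; print(' red',len(r),np.median(np.arctan2(r[:,2]-83,230-r[:,0])))
E
python3 ang.py
```

```text
clock 35.1 tcp rd [ 94.88   0.07 119.35] yaw -26.481240801059105 F [-2.69 -2.   -7.76] w 24.556995038964708 59.44485604763031
lid by tcp 0.4478059729972979 by x 0.4351497734016028
top lid plane angle 0.43521279060241586 1755
 red 0 nan
side lid plane angle 0.4127003441985144 547
 red 65 0.6518695414950526
  return _methods._mean(a, axis=axis, dtype=dtype,
  ret = ret.dtype.type(ret / rcount)
```

Call:
play_rows --pt "1 0.35 0 -0.65 0" --pt "1 0.75 0 -1.3 0" --pt "1 1.15 0 -1.95 0" --pt "1 1.5 0 -2.45 0" --pt "1 1.65 0 -2.7 0" --pt "1 1.65 0 -2.7 0" --pt "1 1.65 0 -2.7 0"

```text
clock: 35.9
eef_pos: [548.5, -176.4, 145.9]
tool_rot: [-3.141, 0.002, -0.462]
force: [-4.5, -1.1, -7.3]
width: 24.5
gripper_force: 59.6
```

```bash
python3 ang.py 2>/dev/null; python3 - <<'E'
from where import *
im,d,c,E=shot('side'); cv2.imwrite('pics/s4.png',cv2.resize(im[170:370,140:380,::-1],(720,600),interpolation=3))
z=np.load('top.npz'); c=ctrl.calibration('top')
for n in('top','side'):
    z=np.load(n+'.npz'); c=ctrl.calibration(n); hsv=cv2.cvtColor(z['im'],cv2.COLOR_RGB2HSV); P,px=cloud(z['d'],c,z['E']); col=hsv[px[:,1],px[:,0]]
    q=np.c_[(P[:,:2]-R0)@X,(P[:,:2]-R0)@Y,P[:,2]]; k=(col[:,0]>100)&(col[:,0]<125)&(col[:,1]>140)&(q[:,0]>90)&(q[:,0]<250)&(abs(q[:,1])<85)&(q[:,2]>60); b=q[k]
    for _ in range(3):
        p=np.polyfit(b[:,0],b[:,2],1); r=abs(np.polyval(p,b[:,0])-b[:,2]); b=b[r<5]
    print(n,'shut plane',np.arctan(-p[0]))
E
```

```text
clock 35.9 tcp rd [111.47   0.1  145.88] yaw -26.485747355534535 F [-4.55 -1.06 -7.32] w 24.51535650528181 59.58815932273865
lid by tcp 0.6558760769126795 by x 0.6498585131881945
top lid plane angle 0.6529715766576231 630
 red 0 nan
side lid plane angle 0.597935349814554 318
 red 66 0.6491689779181695
top shut plane -0.0018114122893656426
side shut plane -0.0033450486975838186
```

View pics/s4.png

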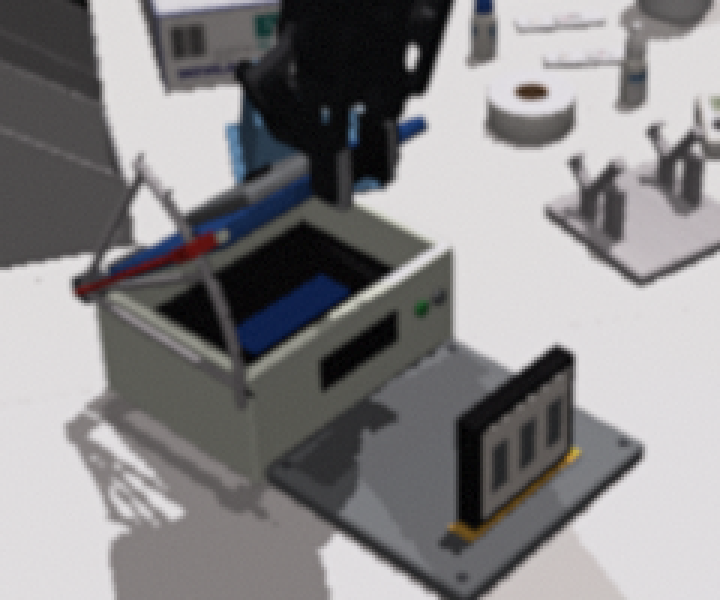

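The white pointer tip (222,237) sits at the end of the red marker (210,243), and the tile still stands. The TCP and the top view both put the lid at 0.65 rad, matching the marker. The side view's plane fit reads 0.60, but it also picks up the blue inside the housing. I'll hold briefly and hand in.

Call:
play_rows --pt "1 0 0 0 0" --pt "1 0 0 0 0" --pt "1 0 0 0 0" --pt "1 0 0 0 0"

```text
clock: 36.45
eef_pos: [548.4, -176.4, 145.8]
tool_rot: [-3.142, 0.002, -0.462]
force: [-4.7, -2.1, -7.4]
width: 24.4
gripper_force: 59.6
```

```bash
python3 -c "
from where import *
rep(); print(ctrl.finish_job())"
```

```text
clock 36.45 tcp rd [111.37   0.1  145.8 ] yaw -26.484409747592252 F [-4.68 -2.06 -7.39] w 24.426657818280972 59.60061192512512
the job is handed in; nothing more can be done
None
```

I handed the job in at 36.5 s with the tile upright and centred on the stripe and the lid held by its handle at about 0.65 rad, level with the red marker; the hand-in returned no verdict.

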